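# Weigh in the delivered cartons on the parts scale

### The arm

A 6-joint arm with a two-finger parallel gripper is mounted at the origin on the work surface. World frame = base frame: x ahead of the robot, y to its left, z up, the work surface at z = 0. Lengths are in m, angles in degrees, forces in N, time in s.
With the tool pointing down it reaches from about 0.25 to 0.725 m from the base axis. Payload 9.7 kg.
Tool frame: the origin (TCP) lies between the finger pads; the fingertips stand 25 mm ahead of it and the grasp point (between the pads) lies 6 mm ahead of it; z points along the fingers, y is the line along which they close (so a half turn about z gives the same grasp; the last joint's range is limited). The gripper opens to 85 mm and grips with 20 to 120 N. Pads are 22 mm wide; open, the fingers measure 114 mm over their backs; the gripper's body (76 mm by 85 mm) begins 54 mm behind the grasp point. The pads swing forward as they close: fully open they stand 13 mm farther back than shut.
Start: joints at [-68.182, 4.979, 10.078, 95.1, 0, 90], TCP at [0.204, -0.511, 0.256] pointing down, gripper open.
Joint ranges: [-179.16, 179.16], [-48.56, 103.87], [-65.8, 70.77], [-126.05, 130.52], [-82.76, 87.17], [-180, 180]. Speed limits (degrees/s): [127.2, 127.2, 147.25, 180, 180, 180].

### API

Orientations are given as [roll, pitch, yaw] about the fixed x, y, z axes, in that order (R = Rz(yaw) Ry(pitch) Rx(roll)).
In Python, from workcell import bot gives the robot as it stands.
- The arm moves only by the shell command python3 drive.py 'ROWS' [FORCE]. ROWS is rows parted by semicolons, their numbers by spaces, 1 to 5 of them, each of 5 numbers: dx, dy, dz in m, then a turn about the tool's z in degrees, then the finger opening in m; each row is the pose to reach, as a shift and turn from the pose commanded when the command began, along the tool's axes at that moment; what a row does not reach only later rows make up. A row lasts 1/12 s, in which the tool goes at most 0.0417 m and 7.16 degrees, less where a joint would pass 70% of its speed; a pose out of reach is approached as far as the arm can. The fingers move at their own pace and stop on an object; FORCE is the grip in N (left out, the last holds). Time passes only in rows, so rows that do not move let the fingers close. It prints the time, the measured TCP pose, the force, the opening and the grip force at its end.
- bot.get_obs(): the state, without advancing time (a new reading comes with each control period).
- bot.camera(name): name is "side" or "top"; returns the picture (400x640x3 uint8, blue, green, red); there is no depth.
- bot.camera_info(name): a dict with "mtx" (3x3 intrinsics, pixels), "extrinsics" (4x4, takes a point from camera to world coordinates). Camera axes: x right, y down, z forward; pixel columns grow to the right and rows downward; lengths in m; the calibration is good to about 2 mm. A picture is of the moment at which its call begins. camera_info takes no time and is no camera call.
- bot.job_done(): hands the job in; it is judged then, once.
The state is a dict: "time": time; "q": joint angles; "qd": joint speeds; "joint_efforts": joint torques, N m; "ee_pos": TCP position; "tcp_rot": TCP orientation; "wrist_force": force on the tool from outside, world axes, zero at the start; "torque": the same for the moment, N m; "opening": finger opening in m; "grasp_force": force on a finger pad.
Only numpy, scipy, OpenCV 4.12 (cv2) and the standard library are available. Lean on these libraries where they do the work, as an engineer would, in place of code of your own. Each camera call takes 0.05 s, during which the arm holds its last target. There are 200 camera calls.

### The job

Weigh in the delivered cartons on the bench scale: first put the brass check weight back in its red tray, then, with the plate empty, push the foot pedal right down to its stop to zero the scale and let it up again. Stack every carton there is in one straight column on the middle of the plate, large brown ones below small yellow ones, each lying flat and squarely on the one beneath, long sides along the plate's long side. When the column stands and you have let go of it, push the pedal down to its stop once more to log the weight, and leave the column standing, the pedal up and the other things on the bench where they are.

Things in the scene. Friction and masses are not known exactly. Their poses are not given: they have to be found in the camera images.
- scale: grey bench parts scale, fixed, 300 x 250 mm, with a dark keypad and display on its front. Origin on the bench under the centre of its steel plate; x points from the keypad over the plate (away from the robot), y runs along the plate's long side, z up. The housing reaches 188 mm to -x, 115 mm to +x and 125 mm to either side; the keypad part is 45 mm high
- plate (a point): centre of the top face of the scale's steel plate, 70 mm above the bench; the plate is flat and rigid, 190 mm along the scale's x and 230 mm along its y (the long side)
- weight: brass 500 g check weight standing on the scale plate at the start: body 38 mm in diameter and 43 mm high with a 26 mm knob on top, 65 mm high in all. Origin at the centre of its underside, z up through the knob
- tray: shallow open red tray with a black liner, fixed, 150 (x) x 120 (y) x 28 mm high, walls 4 mm, inner floor 4 mm above the bench; it may stand nearer or farther than the foot switch. Origin at the centre of its underside. It is empty and is the place of the check weight
- pedal_pad (a point): point on top of the ribbed red treadle (88 wide, 130 long, 8 mm thick) of the grey foot switch, which is fixed on the bench (150 x 110 mm): on its centre line, 20 mm from the free edge that faces the robot, 105 mm from the hinge at the far edge. About 62 mm above the bench when up, 41 mm at the stop; push here from above with closed fingers
- pedal (a joint): hinge of the treadle, rad: 0 up (a spring holds it up and brings it back when let go), 0.20 down at its stop. Pushing straight down at pedal_pad takes about 4 N to start and about 10 N at the stop; the scale reads it from 0.18
- large_a: large sealed carton, brown cardboard with a red tape strip along its top, 84 x 68 x 44 mm high, closed and rigid, 0.1 to 0.5 kg, flat on the bench at the start. Origin at its centre, x along its long side, z up (alike on both faces: either may be up). It may be absent (None from the start)
- large_b: large sealed carton, brown cardboard with a red tape strip along its top, 84 x 68 x 38 mm high, closed and rigid, 0.1 to 0.5 kg, flat on the bench at the start. Origin at its centre, x along its long side, z up (alike on both faces: either may be up). It may be absent (None from the start)
- small_a: small sealed carton, yellow with a black tape strip along its top, 72 x 64 x 36 mm high, closed and rigid, 0.1 to 0.5 kg, flat on the bench at the start. Origin at its centre, x along its long side, z up (alike on both faces: either may be up). It may be absent (None from the start)
- small_b: small sealed carton, yellow with a black tape strip along its top, 72 x 64 x 32 mm high, closed and rigid, 0.1 to 0.5 kg, flat on the bench at the start. Origin at its centre, x along its long side, z up (alike on both faces: either may be up). It may be absent (None from the start)
- small_c: small sealed carton, yellow with a black tape strip along its top, 72 x 64 x 30 mm high, closed and rigid, 0.1 to 0.5 kg, flat on the bench at the start. Origin at its centre, x along its long side, z up (alike on both faces: either may be up). It may be absent (None from the start)
- small_d: small sealed carton, yellow with a black tape strip along its top, 72 x 64 x 28 mm high, closed and rigid, 0.1 to 0.5 kg, flat on the bench at the start. Origin at its centre, x along its long side, z up (alike on both faces: either may be up). It may be absent (None from the start)
- torch: black pocket torch, 30 mm in diameter and 100 mm high, standing on the bench; not part of the job, leave it alone. Origin at the centre of its underside
- jar: screw-top jar, 60 mm in diameter and 75 mm high, standing on the bench; not part of the job, leave it alone. Origin at the centre of its underside
- screwdriver: screwdriver with a yellow handle, 190 mm long, lying beyond the tray and the foot switch; not part of the job, leave it alone. Origin under its middle

How it is judged (in metres and radians):
On the way, in this order (a step that is already met when the one before it is completed fails the run):
1. the check weight lies in the red tray, let go (x of weight in the frame of tray between -0.066 and 0.066 m and y of weight in the frame of tray between -0.051 and 0.051 m and height (world z) of weight below 0.04 m and linear speed of weight below 0.02 m/s and contact force between weight and the arm below 0.05 N), for 0.2 s.
2. the pedal is down at its stop with the plate empty (zero) (value of joint pedal above 0.18 rad and x of weight in the frame of tray between -0.066 and 0.066 m and y of weight in the frame of tray between -0.051 and 0.051 m and height (world z) of weight below 0.04 m and horizontal distance between each of large_a, large_b, small_a, small_b, small_c, small_d and plate above 0.17 m), for 0.1 s.
3. all cartons stand in one square column on the middle of the plate, let go, and the pedal is up (horizontal distance between each of large_a, large_b, small_a, small_b, small_c, small_d and plate below 0.025 m and angle between the z axis of each of large_a, large_b, small_a, small_b, small_c, small_d and the z axis of scale, either way round below 0.06 rad and angle between the x axis of each of large_a, large_b, small_a, small_b, small_c, small_d and the y axis of scale, either way round below 0.14 rad and height (world z) of each of large_a, large_b, small_a, small_b, small_c, small_d above 0.078 m and linear speed of each of large_a, large_b, small_a, small_b, small_c, small_d below 0.02 m/s and horizontal distance between large_a and large_b below 0.012 m and horizontal distance between each of large_a, large_b and small_a below 0.012 m and horizontal distance between each of large_a, large_b, small_a and small_b below 0.012 m and horizontal distance between each of large_a, large_b, small_a, small_b and small_c below 0.012 m and horizontal distance between each of large_a, large_b, small_a, small_b, small_c and small_d below 0.012 m and ((z of small_a in the frame of large_a above 0.01 m and angle between large_a's own z axis and vertical below 1.57 rad) or (z of small_a in the frame of large_a below -0.01 m and angle between large_a's own z axis and vertical above 1.57 rad)) and ((z of small_b in the frame of large_a above 0.01 m and angle between large_a's own z axis and vertical below 1.57 rad) or (z of small_b in the frame of large_a below -0.01 m and angle between large_a's own z axis and vertical above 1.57 rad)) and ((z of small_c in the frame of large_a above 0.01 m and angle between large_a's own z axis and vertical below 1.57 rad) or (z of small_c in the frame of large_a below -0.01 m and angle between large_a's own z axis and vertical above 1.57 rad)) and ((z of small_d in the frame of large_a above 0.01 m and angle between large_a's own z axis and vertical below 1.57 rad) or (z of small_d in the frame of large_a below -0.01 m and angle between large_a's own z axis and vertical above 1.57 rad)) and ((z of small_a in the frame of large_b above 0.01 m and angle between large_b's own z axis and vertical below 1.57 rad) or (z of small_a in the frame of large_b below -0.01 m and angle between large_b's own z axis and vertical above 1.57 rad)) and ((z of small_b in the frame of large_b above 0.01 m and angle between large_b's own z axis and vertical below 1.57 rad) or (z of small_b in the frame of large_b below -0.01 m and angle between large_b's own z axis and vertical above 1.57 rad)) and ((z of small_c in the frame of large_b above 0.01 m and angle between large_b's own z axis and vertical below 1.57 rad) or (z of small_c in the frame of large_b below -0.01 m and angle between large_b's own z axis and vertical above 1.57 rad)) and ((z of small_d in the frame of large_b above 0.01 m and angle between large_b's own z axis and vertical below 1.57 rad) or (z of small_d in the frame of large_b below -0.01 m and angle between large_b's own z axis and vertical above 1.57 rad)) and contact force between each of large_a, large_b, small_a, small_b, small_c, small_d and the arm below 0.05 N and value of joint pedal below 0.03 rad), for 0.3 s.
4. the pedal is down at its stop with the column standing (log) (value of joint pedal above 0.18 rad and horizontal distance between each of large_a, large_b, small_a, small_b, small_c, small_d and plate below 0.025 m and angle between the z axis of each of large_a, large_b, small_a, small_b, small_c, small_d and the z axis of scale, either way round below 0.06 rad and angle between the x axis of each of large_a, large_b, small_a, small_b, small_c, small_d and the y axis of scale, either way round below 0.14 rad and height (world z) of each of large_a, large_b, small_a, small_b, small_c, small_d above 0.078 m and linear speed of each of large_a, large_b, small_a, small_b, small_c, small_d below 0.02 m/s and horizontal distance between large_a and large_b below 0.012 m and horizontal distance between each of large_a, large_b and small_a below 0.012 m and horizontal distance between each of large_a, large_b, small_a and small_b below 0.012 m and horizontal distance between each of large_a, large_b, small_a, small_b and small_c below 0.012 m and horizontal distance between each of large_a, large_b, small_a, small_b, small_c and small_d below 0.012 m and ((z of small_a in the frame of large_a above 0.01 m and angle between large_a's own z axis and vertical below 1.57 rad) or (z of small_a in the frame of large_a below -0.01 m and angle between large_a's own z axis and vertical above 1.57 rad)) and ((z of small_b in the frame of large_a above 0.01 m and angle between large_a's own z axis and vertical below 1.57 rad) or (z of small_b in the frame of large_a below -0.01 m and angle between large_a's own z axis and vertical above 1.57 rad)) and ((z of small_c in the frame of large_a above 0.01 m and angle between large_a's own z axis and vertical below 1.57 rad) or (z of small_c in the frame of large_a below -0.01 m and angle between large_a's own z axis and vertical above 1.57 rad)) and ((z of small_d in the frame of large_a above 0.01 m and angle between large_a's own z axis and vertical below 1.57 rad) or (z of small_d in the frame of large_a below -0.01 m and angle between large_a's own z axis and vertical above 1.57 rad)) and ((z of small_a in the frame of large_b above 0.01 m and angle between large_b's own z axis and vertical below 1.57 rad) or (z of small_a in the frame of large_b below -0.01 m and angle between large_b's own z axis and vertical above 1.57 rad)) and ((z of small_b in the frame of large_b above 0.01 m and angle between large_b's own z axis and vertical below 1.57 rad) or (z of small_b in the frame of large_b below -0.01 m and angle between large_b's own z axis and vertical above 1.57 rad)) and ((z of small_c in the frame of large_b above 0.01 m and angle between large_b's own z axis and vertical below 1.57 rad) or (z of small_c in the frame of large_b below -0.01 m and angle between large_b's own z axis and vertical above 1.57 rad)) and ((z of small_d in the frame of large_b above 0.01 m and angle between large_b's own z axis and vertical below 1.57 rad) or (z of small_d in the frame of large_b below -0.01 m and angle between large_b's own z axis and vertical above 1.57 rad)) and contact force between each of large_a, large_b, small_a, small_b, small_c, small_d and the arm below 0.05 N), for 0.1 s.
At the end, for the whole second after the job is handed in: Every carton present lies flat, centre within 25 mm of the plate's centre and 12 mm of every other carton's centre seen from above, long side within 0.14 rad of the plate's, large below small, at rest; the check weight is in the red tray; the pedal is up (horizontal distance between each of large_a, large_b, small_a, small_b, small_c, small_d and plate below 0.025 m and angle between the z axis of each of large_a, large_b, small_a, small_b, small_c, small_d and the z axis of scale, either way round below 0.06 rad and angle between the x axis of each of large_a, large_b, small_a, small_b, small_c, small_d and the y axis of scale, either way round below 0.14 rad and height (world z) of each of large_a, large_b, small_a, small_b, small_c, small_d above 0.078 m and linear speed of each of large_a, large_b, small_a, small_b, small_c, small_d, weight below 0.02 m/s and horizontal distance between large_a and large_b below 0.012 m and horizontal distance between each of large_a, large_b and small_a below 0.012 m and horizontal distance between each of large_a, large_b, small_a and small_b below 0.012 m and horizontal distance between each of large_a, large_b, small_a, small_b and small_c below 0.012 m and horizontal distance between each of large_a, large_b, small_a, small_b, small_c and small_d below 0.012 m and ((z of small_a in the frame of large_a above 0.01 m and angle between large_a's own z axis and vertical below 1.57 rad) or (z of small_a in the frame of large_a below -0.01 m and angle between large_a's own z axis and vertical above 1.57 rad)) and ((z of small_b in the frame of large_a above 0.01 m and angle between large_a's own z axis and vertical below 1.57 rad) or (z of small_b in the frame of large_a below -0.01 m and angle between large_a's own z axis and vertical above 1.57 rad)) and ((z of small_c in the frame of large_a above 0.01 m and angle between large_a's own z axis and vertical below 1.57 rad) or (z of small_c in the frame of large_a below -0.01 m and angle between large_a's own z axis and vertical above 1.57 rad)) and ((z of small_d in the frame of large_a above 0.01 m and angle between large_a's own z axis and vertical below 1.57 rad) or (z of small_d in the frame of large_a below -0.01 m and angle between large_a's own z axis and vertical above 1.57 rad)) and ((z of small_a in the frame of large_b above 0.01 m and angle between large_b's own z axis and vertical below 1.57 rad) or (z of small_a in the frame of large_b below -0.01 m and angle between large_b's own z axis and vertical above 1.57 rad)) and ((z of small_b in the frame of large_b above 0.01 m and angle between large_b's own z axis and vertical below 1.57 rad) or (z of small_b in the frame of large_b below -0.01 m and angle between large_b's own z axis and vertical above 1.57 rad)) and ((z of small_c in the frame of large_b above 0.01 m and angle between large_b's own z axis and vertical below 1.57 rad) or (z of small_c in the frame of large_b below -0.01 m and angle between large_b's own z axis and vertical above 1.57 rad)) and ((z of small_d in the frame of large_b above 0.01 m and angle between large_b's own z axis and vertical below 1.57 rad) or (z of small_d in the frame of large_b below -0.01 m and angle between large_b's own z axis and vertical above 1.57 rad)) and x of weight in the frame of tray between -0.066 and 0.066 m and y of weight in the frame of tray between -0.051 and 0.051 m and height (world z) of weight below 0.04 m and value of joint pedal below 0.03 rad); the robot touches nothing.
It fails at once if the torch is knocked over or moved by more than 40 mm (distance of torch from where it was at the start of the episode above 0.04 m).
It fails at once if the jar is knocked over or moved by more than 40 mm (distance of jar from where it was at the start of the episode above 0.04 m).
It fails at once if the screwdriver is knocked over or moved by more than 40 mm (distance of screwdriver from where it was at the start of the episode above 0.04 m).
Of large_a, large_b, small_a, small_b, small_c, small_d only 4 to 6 are there at a start; the rules pass over those that are not, and their reading is None.
At some moment in a run one of large_a, large_b, small_a, small_b, small_c, small_d may be knocked a few centimetres aside while the robot is not near it.
Once in a run the grip may slacken for a moment while it holds something.
It also fails if it takes over 210 s, if anything falls off the work surface, if the arm or the gripper's body presses on something with over 40 N, if the wrist force passes 120 N, or if a joint passes its speed limit or range.

## Working session

There is one attempt and no reset: what is moved stays moved. The work goes in short steps, Python scripts to look and compute and a shell command to move; the robot and the scene stay as the last step left them, time stands still between calls to the robot, and variables do not carry over. Pictures are saved under pics/ and viewed, at most 14 in all, crops included, and the job is handed in when it is done.

```bash
ls; mkdir -p pics; python3 - <<'E'
from workcell import bot
import cv2
o=bot.get_obs();print(o)
for n in("top","side"):
    cv2.imwrite(f"pics/{n}0.png",bot.camera(n)); i=bot.camera_info(n);print(n,i["mtx"],i["extrinsics"])
E
```

```text
drive.py
pics
workcell.py
{'time': 0.0, 'q': array([-6.81814366e+01,  5.01141433e+00,  1.00341327e+01,  9.50977839e+01,
        1.83354458e-03,  8.99989447e+01]), 'qd': array([-0.0857632 , -0.02547691, -0.01914499,  0.01588312, -0.0115528 ,
        0.06356747]), 'joint_efforts': array([ 3.10626899e-05, -5.20400906e+01,  4.64795709e+01,  1.66955462e-02,
       -6.55769804e-05, -9.64848510e-06]), 'ee_pos': array([ 0.20435674, -0.51042623,  0.25557714]), 'tcp_rot': array([-1.79924934e+02, -1.83492566e-03,  2.18196163e+01]), 'wrist_force': array([ 0.67754417, -0.55742687, -0.37330509]), 'torque': array([-0.02164672, -0.0294763 ,  0.00154948]), 'grasp_force': 0.0, 'opening': 0.08551300598389698}
top [[510.25589312   0.         321.9423649 ]
 [  0.         510.25589312 201.18023981]
 [  0.           0.           1.        ]] [[ 0.01595536 -0.99671828  0.07936052  0.42449789]
 [-0.99983895 -0.01655668 -0.00692469 -0.05250455]
 [ 0.00821591 -0.07923726 -0.99682193  1.66981689]
 [ 0.          0.          0.          1.        ]]
side [[378.17696896   0.         323.23673913]
 [  0.         378.17696896 199.16261941]
 [  0.           0.           1.        ]] [[-0.83551059 -0.34430936  0.42822088  0.06912596]
 [-0.549037    0.55421542 -0.62562261  0.70263839]
 [-0.0219189  -0.75782342 -0.65209142  0.8342342 ]
 [ 0.          0.          0.          1.        ]]
```
View pics/top0.png

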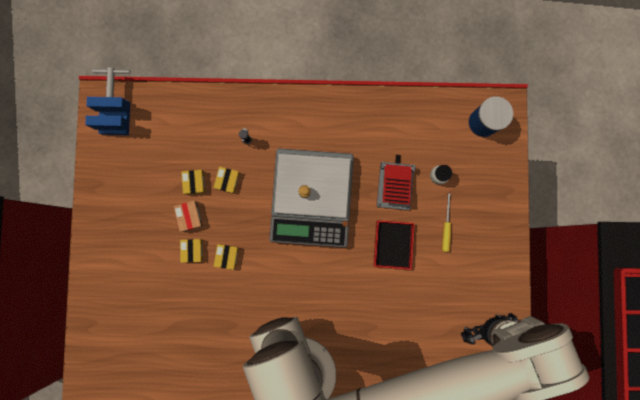

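View pics/side0.png

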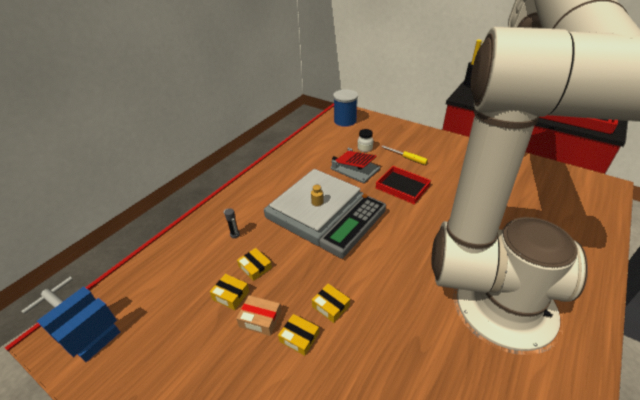

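Top view: four yellow cartons at (193,182), (227,180), (190,251), (226,257) and one brown at (188,216). The plate is around (313,183), the weight (305,191), the treadle (397,185) and the tray (395,245). In the side view all of them stand clear, with the torch at (232,222) and the jar at (366,140). Next I'll enlarge the work area to set up the masks.

```bash
python3 - <<'E'
import cv2
a=cv2.imread("pics/top0.png")
c=cv2.resize(a[160:275,165:255],None,fx=5,fy=5,interpolation=cv2.INTER_NEAREST)
cv2.imwrite("pics/c1.png",c)
h=cv2.cvtColor(a,cv2.COLOR_BGR2HSV)
for n,p in dict(yel=(187,174),yel2=(222,187),lab=(183,212),br=(196,216),tape=(188,216),wood=(210,215),wood2=(160,250),plate=(330,170),house=(273,215),weight=(305,191),tray=(377,240)).items(): print(n,h[p[1],p[0]])
E
```

```text
yel [ 23  76 181]
yel2 [16 90 37]
lab [  6 170 178]
br [ 13 138 179]
tape [  1 206 181]
wood [ 12 163 136]
wood2 [ 11 168 147]
plate [ 15  30 170]
house [17 22 81]
weight [ 18 162 167]
tray [  0 202  96]
```

View pics/c1.png

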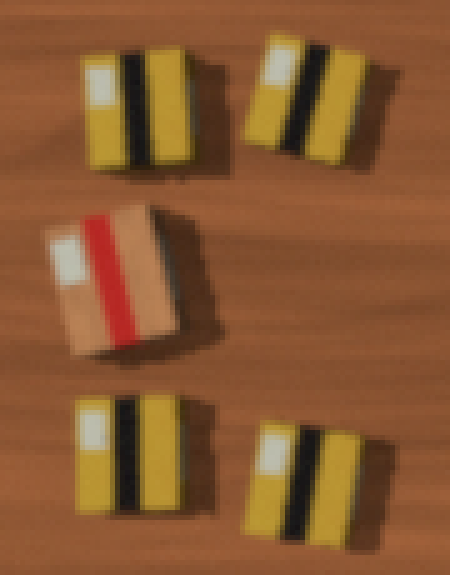

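The crop shows tape along each carton's long side (image vertical, about world x), with the label on the top face, so yellow plus white gives the top outline. The brown one at (188,216) is found by its red strip.

```bash
cat > h.py <<'E'
import numpy as np, cv2, sys
from workcell import bot
def cast(px,z,cam="top"):
    i=bot.camera_info(cam);E=i["extrinsics"]
    d=np.c_[np.reshape(px,(-1,2)),np.ones(np.size(px)//2)]@np.linalg.inv(i["mtx"]).T@E[:3,:3].T
    o=E[:3,3]; return (o+d*((z-o[2])/d[:,2])[:,None])[:,:2]
def rect(px,z):
    """min-area rectangle on plane z: centre, (long,short), angle of the long side in deg (-90..90)"""
    p=cast(px,z); (c,(w,h),_)=r=cv2.minAreaRect((p*1000).astype(np.float32))
    b=cv2.boxPoints(r); e=[b[1]-b[0],b[2]-b[1]]; e=max(e,key=np.linalg.norm)
    a=(np.degrees(np.arctan2(e[1],e[0]))+90)%180-90
    return np.array(c)/1000,np.round(sorted((w,h))[::-1]),a
def blobs(m,amin):
    cs,_=cv2.findContours(m,cv2.RETR_EXTERNAL,cv2.CHAIN_APPROX_NONE)
    return [c.reshape(-1,2) for c in cs if cv2.contourArea(c)>amin]
def hsv(im,lo,hi): return cv2.inRange(cv2.cvtColor(im,cv2.COLOR_BGR2HSV),lo,hi)
def big(m,k=4): # upsample keeps half-pixel edges; returns mask and back-map
    return m
def cartons(im,roi=(150,150,262,290),zy=.032,zl=.041):
    x0,y0,x1,y1=roi; a=cv2.resize(im[y0:y1,x0:x1],None,fx=4,fy=4,interpolation=cv2.INTER_CUBIC)
    back=lambda c:(c+.5)/4-.5+[x0,y0]
    m=hsv(a,(18,110,95),(34,255,255))|hsv(a,(0,0,130),(40,90,255))
    m=cv2.morphologyEx(m,cv2.MORPH_CLOSE,np.ones((29,29),np.uint8))
    m=cv2.morphologyEx(m,cv2.MORPH_OPEN,np.ones((9,9),np.uint8))
    out=[("Y",)+rect(back(c),zy) for c in blobs(m,4000)]
    r=hsv(a,(0,180,120),(6,255,255))|hsv(a,(174,180,120),(180,255,255))
    out+=[("L",)+rect(back(c),zl) for c in blobs(r,700)]
    return out
def go(x,y,z=None,yaw=None):
    """print shift along tool axes, from the measured pose"""
    o=bot.get_obs(); p=o["ee_pos"]; w=o["tcp_rot"][2]; c,s=np.cos(np.radians(w)),np.sin(np.radians(w))
    ex,ey=x-p[0],y-p[1]; t=0 if yaw is None else -((yaw-w+180)%360-180)
    print("at",p.round(4),round(w,2),"| d",np.round([c*ex+s*ey,s*ex-c*ey,0 if z is None else p[2]-z],4),"turn",round(t,2))
def show(l):
    for n,c,s,a in l: print(n,c.round(4),s,round(a,1))
E
python3 - <<'E'
from h import *
im=cv2.imread("pics/top0.png"); show(cartons(im))
def sub(im,x0,y0,x1,y1): return cv2.resize(im[y0:y1,x0:x1],None,fx=4,fy=4,interpolation=cv2.INTER_CUBIC),(lambda c:(c+.5)/4-.5+[x0,y0])
a,b=sub(im,262,140,365,218); m=hsv(a,(0,0,135),(40,70,255)); m=cv2.morphologyEx(m,cv2.MORPH_OPEN,np.ones((9,9)))
for c in blobs(m,8000): print("plate",rect(b(c),.07))
m=hsv(a,(12,110,110),(28,255,255)); m=cv2.morphologyEx(m,cv2.MORPH_OPEN,np.ones((9,9)))
for c in blobs(m,200):
    (x,y),r=cv2.minEnclosingCircle(c.astype(np.float32)); print("w",b(np.array([x,y])),r/4,cast(b(np.array([x,y])),.125),cast(b(c),.1).min(0),cast(b(c),.1).max(0))
a,b=sub(im,365,150,430,280); m=hsv(a,(0,150,60),(8,255,255))|hsv(a,(172,150,60),(180,255,255)); m=cv2.morphologyEx(m,cv2.MORPH_CLOSE,np.ones((13,13)))
for c in blobs(m,1500):
    p=b(c); print("red",p.min(0),p.max(0),"z.028",rect(p,.028),"z.055",rect(p,.055))
    if p[:,1].mean()<215: print(cv2.boxPoints(cv2.minAreaRect(p.astype(np.float32))).round(1).tolist(),[np.round(cast(q,.062),4).tolist() for q in cv2.boxPoints(cv2.minAreaRect(p.astype(np.float32)))])
cv2.imwrite("pics/c2.png",cv2.resize(im[145:275,262:465],None,fx=3.9,fy=3.9,interpolation=cv2.INTER_CUBIC))
E
```

```text
Y [0.3735 0.2412] [73. 68.] -7.9
Y [0.3907 0.3539] [74. 67.] 2.2
Y [0.6117 0.3558] [76. 68.] 5.9
Y [0.6202 0.2476] [74. 68.] -13.4
L [0.5009 0.367 ] [86. 17.] 16.4
plate (array([ 0.6031225, -0.0304008]), array([228., 187.]), np.float32(86.92702))
w [303.75       190.82222366] 5.860825538635254 [[ 0.57816342 -0.00741096]] [ 0.56332922 -0.02021433] [0.59842546 0.01000983]
red [373.125 219.625] [414.625 269.625] z.028 (array([ 0.41965271, -0.29681781]), array([154., 128.]), np.float32(-3.475586)) z.055 (array([ 0.41973242, -0.29280008]), array([152., 126.]), np.float32(-3.4755936))
red [382.375 164.125] [411.375 204.125] z.028 (array([ 0.6148999, -0.3066344]), array([127.,  91.]), np.float32(-2.342247)) z.055 (array([ 0.61176874, -0.3024552 ]), array([124.,  89.]), np.float32(-2.3422623))
[[382.20001220703125, 202.89999389648438], [384.1000061035156, 164.0], [412.1000061035156, 165.3000030517578], [410.20001220703125, 204.3000030517578]] [[[0.5501, -0.2544]], [[0.6746, -0.2595]], [[0.6718, -0.3488]], [[0.5473, -0.3432]]]
```

View pics/c2.png

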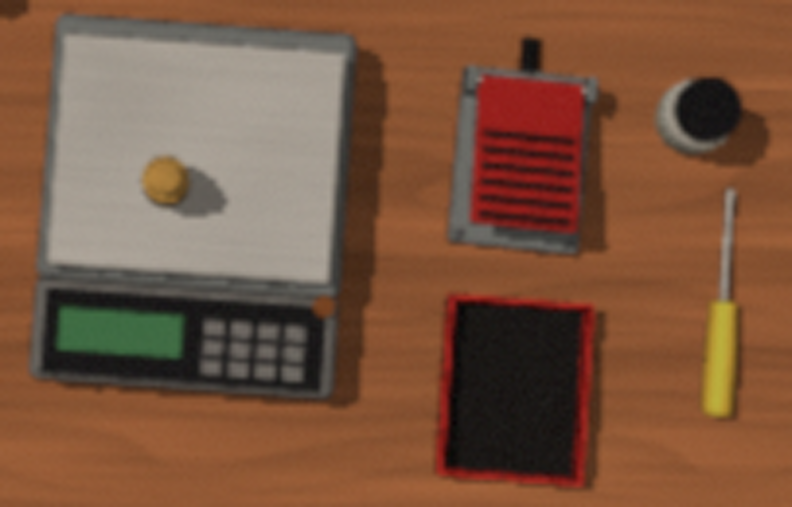

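Top crop: weight knob at (166,180) on the plate, the empty tray and the ribbed treadle are all clear. The measured sizes agree: plate 228x187, tray 154x128, treadle 124x89, cartons about 74x68, strip 86. That makes it four small cartons and one large. First the weight.

```bash
python3 -c "
from h import *
go(.578,-.007,.101)"
```

```text
at [ 0.2043 -0.5104  0.2556] 21.82 | d [ 0.534  -0.3285  0.1546] turn 0
```

```bash
D="python3 drive.py"
python3 drive.py '.178 -.1095 0 0 .07;.178 -.1095 0 0 .07;.178 -.1095 0 0 .07;.178 -.1095 0 0 .07;.178 -.1095 0 0 .07' 40
python3 drive.py '.178 -.1095 0 0 .07;.178 -.1095 0 0 .07;.178 -.1095 0 0 .07;.178 -.1095 0 0 .07;.178 -.1095 0 0 .07'
python3 drive.py '.178 -.1095 0 0 .07;.178 -.1095 0 0 .07;.178 -.1095 0 0 .07;.178 -.1095 0 0 .07;.178 -.1095 0 0 .07'
python3 -c "
from h import *
go(.578,-.007,.101)
cv2.imwrite('pics/s1.png',bot.camera('side'))"
```

```text
time: 0.52
ee_pos: [0.3291, -0.3416, 0.256]
tcp_rot: [-180.0, 0.0, 21.8]
wrist_force: [1.4, -0.8, -1.0]
opening: 0.0699
grasp_force: 0.0
time: 0.93
ee_pos: [0.4534, -0.174, 0.2562]
tcp_rot: [-180.0, 0.0, 21.8]
wrist_force: [1.0, -0.7, -0.2]
opening: 0.0699
grasp_force: 0.0
time: 1.35
ee_pos: [0.5777, -0.0067, 0.256]
tcp_rot: [-180.0, 0.0, 21.8]
wrist_force: [0.0, -1.4, 0.5]
opening: 0.0702
grasp_force: 0.0
at [ 0.5777 -0.0067  0.256 ] 21.83 | d [0.0002 0.0004 0.155 ] turn 0
```

View pics/s1.png

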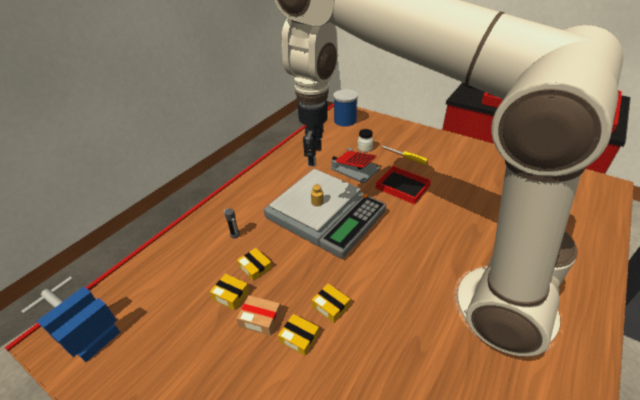

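The gripper tip at (313,160) hangs over the weight at (317,195). I'll descend, grip and lift.

```bash
python3 drive.py '0 0 .04 0 .07;0 0 .08 0 .07;0 0 .12 0 .07;0 0 .155 0 .07;0 0 .155 0 .07'
python3 drive.py '0 0 0 0 .02;0 0 0 0 .02;0 0 0 0 .02;0 0 0 0 .02;0 0 0 0 .02' 50
python3 drive.py '0 0 0 0 .02;0 0 -.03 0 .02;0 0 -.07 0 .02;0 0 -.11 0 .02;0 0 -.11 0 .02'
python3 -c "
from h import *
go(.420,-.297,.036)"
```

```text
time: 1.82
ee_pos: [0.5729, -0.0086, 0.0932]
tcp_rot: [-179.7, 0.6, 21.8]
wrist_force: [-1.8, -0.8, -0.8]
opening: 0.0702
grasp_force: 0.0
time: 2.23
ee_pos: [0.5786, -0.009, 0.1047]
tcp_rot: [179.9, -0.3, 21.8]
wrist_force: [-0.6, -2.5, 8.0]
opening: 0.0366
grasp_force: 50.9
time: 2.65
ee_pos: [0.5791, -0.0088, 0.2211]
tcp_rot: [179.7, -0.7, 21.8]
wrist_force: [1.3, -0.6, -3.3]
opening: 0.0366
grasp_force: 52.3
at [ 0.5791 -0.0088  0.2211] 21.82 | d [-0.2548  0.2085  0.1851] turn 0
```

```bash
python3 drive.py '-.02 .016 0 0 .02;-.05 .04 0 0 .02;-.08 .065 0 0 .02;-.11 .09 0 0 .02;-.14 .115 0 0 .02'
python3 drive.py '-.03 .024 0 0 .02;-.06 .049 0 0 .02;-.085 .07 0 0 .02;-.1 .082 0 0 .02;-.112 .092 0 0 .02'
python3 drive.py '0 0 .03 0 .02;0 0 .07 0 .02;0 0 .11 0 .02;0 0 .13 0 .02;0 0 .14 0 .02'
python3 drive.py '0 0 0 0 .02;0 0 .01 0 .02;0 0 .015 0 .02;0 0 .02 0 .02;0 0 .02 0 .02'
python3 -c "
from h import *
go(.420,-.297,.036)"
```

```text
time: 3.07
ee_pos: [0.4887, -0.1687, 0.2119]
tcp_rot: [180.0, -0.0, 21.9]
wrist_force: [1.9, -0.7, -4.7]
opening: 0.0368
grasp_force: 51.8
time: 3.48
ee_pos: [0.4187, -0.2964, 0.212]
tcp_rot: [179.9, -0.0, 21.7]
wrist_force: [0.9, 0.3, -6.1]
opening: 0.037
grasp_force: 51.8
time: 3.9
ee_pos: [0.4184, -0.2936, 0.068]
tcp_rot: [-179.8, 0.1, 21.8]
wrist_force: [-1.2, -0.1, -5.3]
opening: 0.0366
grasp_force: 51.6
time: 4.32
ee_pos: [0.42, -0.2946, 0.0511]
tcp_rot: [180.0, -0.0, 21.8]
wrist_force: [0.4, -0.4, -4.2]
opening: 0.0369
grasp_force: 51.9
at [ 0.42   -0.2946  0.0511] 21.82 | d [-0.0009  0.0023  0.0151] turn 0
```

```bash
python3 drive.py '0 0 .004 0 .02;0 0 .008 0 .02;0 0 .010 0 .02;0 0 .012 0 .02;0 0 .012 0 .02'
python3 drive.py '0 0 .001 0 .02;0 0 .002 0 .02;0 0 .003 0 .02;0 0 .003 0 .02'
```

```text
time: 4.73
ee_pos: [0.4198, -0.2945, 0.039]
tcp_rot: [-180.0, 0.0, 21.8]
wrist_force: [-0.3, 0.5, -5.5]
opening: 0.0366
grasp_force: 52.3
time: 5.07
ee_pos: [0.4199, -0.2946, 0.0387]
tcp_rot: [179.9, -0.0, 21.8]
wrist_force: [-9.7, 5.5, 17.6]
opening: 0.037
grasp_force: 54.4
```

```bash
python3 drive.py '0 0 -.001 0 .06;0 0 -.002 0 .06;0 0 -.002 0 .06;0 0 -.002 0 .06;0 0 -.002 0 .06'
python3 drive.py '0 0 -.02 0 .06;0 0 -.06 0 .06;0 0 -.1 0 .06;0 0 -.12 0 .06;0 0 -.13 0 .06'
python3 drive.py '0 0 0 0 0;0 0 0 0 0'
python3 -c "
from h import *
go(.5687,-.2996,.092)
im=bot.camera('top')
cv2.imwrite('pics/t2.png',cv2.resize(im[130:280,150:460],None,fx=2.5,fy=2.5))"
```

```text
time: 5.48
ee_pos: [0.42, -0.2946, 0.0383]
tcp_rot: [180.0, -0.0, 21.8]
wrist_force: [0.1, -0.4, 0.4]
opening: 0.0601
grasp_force: 0.0
time: 5.9
ee_pos: [0.4209, -0.2953, 0.1719]
tcp_rot: [179.8, -0.2, 21.8]
wrist_force: [0.7, -0.4, -0.2]
opening: 0.0601
grasp_force: 0.0
time: 6.07
ee_pos: [0.4198, -0.2945, 0.1673]
tcp_rot: [-180.0, 0.0, 21.8]
wrist_force: [0.5, 0.6, 0.1]
opening: 0.0373
grasp_force: 0.0
at [ 0.4198 -0.2945  0.1673] 21.82 | d [0.1363 0.0601 0.0753] turn 0
```

View pics/t2.png

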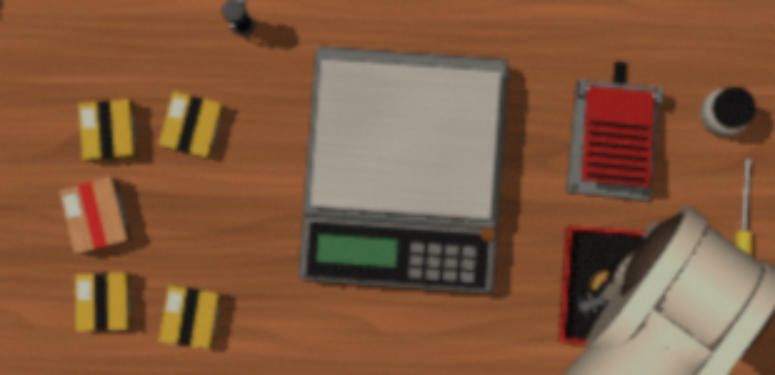

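The weight stands in the tray at about (598,280) in the crop and the plate is empty. Pedal next.

```bash
python3 drive.py '.03 .013 0 0 0;.065 .029 0 0 0;.1 .044 0 0 0;.125 .055 0 0 0;.136 .06 0 0 0'
python3 drive.py '0 0 .02 0 0;0 0 .045 0 0;0 0 .065 0 0;0 0 .075 0 0;0 0 .075 0 0'
python3 drive.py '0 0 .006 0 0;0 0 .012 0 0;0 0 .018 0 0;0 0 .021 0 0;0 0 .021 0 0'
```

```text
time: 6.53
ee_pos: [0.5706, -0.299, 0.1645]
tcp_rot: [-179.8, 0.1, 21.9]
wrist_force: [0.4, -1.1, 0.7]
opening: -0.0002
grasp_force: 0.0
time: 6.95
ee_pos: [0.5668, -0.2988, 0.089]
tcp_rot: [-179.7, 0.2, 21.8]
wrist_force: [-0.3, -0.2, 1.3]
opening: -0.0003
grasp_force: 0.0
time: 7.37
ee_pos: [0.5684, -0.3001, 0.0734]
tcp_rot: [179.9, -0.0, 21.8]
wrist_force: [-3.9, 0.7, 7.9]
opening: 0.0003
grasp_force: 3.9
```

```bash
python3 drive.py '0 0 .002 0 0;0 0 .004 0 0;0 0 .005 0 0;0 0 .005 0 0'
```

```text
time: 7.7
ee_pos: [0.5684, -0.3001, 0.0691]
tcp_rot: [179.9, -0.0, 21.8]
wrist_force: [-6.1, 1.7, 8.9]
opening: -0.0002
grasp_force: 4.6
```

```bash
python3 drive.py '0 0 .002 0 0;0 0 .004 0 0;0 0 .005 0 0;0 0 .005 0 0'
python3 drive.py '0 0 .001 0 0;0 0 .002 0 0;0 0 .002 0 0;0 0 .002 0 0'
```

```text
time: 8.03
ee_pos: [0.5685, -0.3002, 0.0651]
tcp_rot: [179.9, -0.1, 21.8]
wrist_force: [-8.1, 2.1, 12.2]
opening: -0.0
grasp_force: 6.3
time: 8.37
ee_pos: [0.5684, -0.3002, 0.0648]
tcp_rot: [179.8, -0.1, 21.8]
wrist_force: [-12.1, 5.5, 25.5]
opening: -0.0
grasp_force: 12.2
```

```bash
python3 drive.py '0 0 -.02 0 .0;0 0 -.06 0 .0;0 0 -.1 0 .0;0 0 -.13 0 .0;0 0 -.14 0 .0'
python3 -c "
from h import *
im=bot.camera('top'); show(cartons(im)); cv2.imwrite('pics/t3.png',im)
go(.501,.367,.03,16.4)"
```

```text
time: 8.78
ee_pos: [0.5697, -0.3005, 0.2072]
tcp_rot: [179.6, -0.3, 21.8]
wrist_force: [1.1, -0.3, 1.9]
opening: -0.0001
grasp_force: 0.0
Y [0.3734 0.2415] [74. 68.] -8.0
Y [0.3904 0.3538] [74. 67.] 3.3
Y [0.6119 0.3558] [76. 67.] 6.1
Y [0.6203 0.2477] [74. 68.] -13.3
L [0.5011 0.367 ] [86. 17.] 16.3
at [ 0.5699 -0.3005  0.2068] 21.81 | d [ 0.1841 -0.6453  0.1768] turn 5.41
```

```bash
python3 drive.py '.005 -.018 0 0 .082;.015 -.053 0 1 .082;.026 -.09 0 2 .082;.037 -.13 0 3 .082;.048 -.168 0 4 .082' 40
python3 drive.py '.011 -.038 0 1 .082;.022 -.077 0 1.4 .082;.033 -.116 0 1.4 .082;.044 -.154 0 1.4 .082;.055 -.192 0 1.4 .082'
python3 drive.py '.011 -.038 0 0 .082;.022 -.077 0 0 .082;.033 -.116 0 0 .082;.044 -.154 0 0 .082;.055 -.192 0 0 .082'
python3 drive.py '.011 -.038 0 0 .082;.019 -.066 0 0 .082;.025 -.085 0 0 .082;.028 -.093 0 0 .082;.028 -.093 0 0 .082'
python3 -c "
from h import *
go(.501,.367,.03,16.4)"
```

```text
time: 9.25
ee_pos: [0.5497, -0.1244, 0.199]
tcp_rot: [-180.0, 0.0, 17.7]
wrist_force: [0.3, -0.7, -0.5]
opening: 0.0608
grasp_force: 0.0
time: 9.67
ee_pos: [0.5435, 0.0755, 0.1993]
tcp_rot: [-180.0, 0.0, 16.4]
wrist_force: [1.1, 0.3, -0.3]
opening: 0.082
grasp_force: 0.0
time: 10.08
ee_pos: [0.5583, 0.2068, 0.1991]
tcp_rot: [-178.6, 0.1, 19.7]
wrist_force: [0.3, -0.8, 0.4]
opening: 0.0821
grasp_force: 0.0
time: 10.5
ee_pos: [0.5715, 0.262, 0.2019]
tcp_rot: [-177.0, 0.1, 23.4]
wrist_force: [0.6, -0.1, -0.3]
opening: 0.0822
grasp_force: 0.0
at [0.5715 0.262  0.2019] 23.43 | d [-0.0229 -0.1244  0.1719] turn 7.03
```

```bash
python3 drive.py '0 0 0 0 .082;0 0 0 0 .082;0 0 0 0 .082'
python3 -c "
from h import *
print(bot.get_obs()['q'].round(1))
go(.501,.367,.03,16.4)"
```

```text
time: 10.75
ee_pos: [0.571, 0.2613, 0.2027]
tcp_rot: [-177.0, 0.1, 23.4]
wrist_force: [-0.9, 0.3, 0.1]
opening: 0.0822
grasp_force: 0.0
[ 23.3  15.2  15.7  90.7   3.  179.9]
at [0.571  0.2613 0.2027] 23.39 | d [-0.0223 -0.1248  0.1727] turn 6.99
```

Joint 6 hit its limit, since q6 = q1 + 180 − yaw. I'll use the half-turned grasp (yaw about 196) instead.

```bash
python3 drive.py '0 0 0 -7 .082;0 0 0 -14 .082;0 0 0 -21 .082;0 0 0 -28 .082;0 0 0 -35 .082'
python3 drive.py '0 0 0 -7 .082;0 0 0 -14 .082;0 0 0 -21 .082;0 0 0 -28 .082;0 0 0 -35 .082'
python3 drive.py '0 0 0 -7 .082;0 0 0 -14 .082;0 0 0 -21 .082;0 0 0 -28 .082;0 0 0 -35 .082'
python3 drive.py '0 0 0 -7 .082;0 0 0 -14 .082;0 0 0 -21 .082;0 0 0 -28 .082;0 0 0 -35 .082'
python3 drive.py '0 0 0 -7 .082;0 0 0 -14 .082;0 0 0 -21 .082;0 0 0 -28 .082;0 0 0 -33 .082'
python3 -c "
from h import *
print(bot.get_obs()['q'].round(1))
go(.501,.367,.03,196.4)"
```

```text
time: 11.17
ee_pos: [0.571, 0.2614, 0.2028]
tcp_rot: [-177.5, -1.7, 58.7]
wrist_force: [-0.5, -0.7, -0.2]
opening: 0.0819
grasp_force: 0.0
time: 11.58
ee_pos: [0.571, 0.2614, 0.2029]
tcp_rot: [-178.9, -2.8, 93.7]
wrist_force: [0.4, 0.5, 0.0]
opening: 0.0819
grasp_force: 0.0
time: 12.0
ee_pos: [0.571, 0.2614, 0.2028]
tcp_rot: [179.3, -3.0, 128.8]
wrist_force: [0.4, -0.1, 0.3]
opening: 0.0819
grasp_force: 0.0
time: 12.42
ee_pos: [0.571, 0.2614, 0.2028]
tcp_rot: [177.7, -2.0, 163.8]
wrist_force: [0.5, -0.2, -0.1]
opening: 0.0821
grasp_force: 0.0
time: 12.83
ee_pos: [0.571, 0.2614, 0.2028]
tcp_rot: [177.0, -0.4, -163.2]
wrist_force: [1.5, -0.6, 0.1]
opening: 0.082
grasp_force: 0.0
[23.3 15.2 15.7 90.6  3.   6.6]
at [0.571  0.2614 0.2028] -163.22 | d [0.0365 0.1213 0.1728] turn 0.38
```

The limit left a 3° tangential tilt (q5 = 3). I'll undo it at the opposite q6 limit, where the same compromise acts the other way.

```bash
python3 drive.py '0 0 0 -7 .082;0 0 0 -14 .082;0 0 0 -21 .082;0 0 0 -28 .082;0 0 0 -35 .082' >/dev/null
python3 drive.py '0 0 0 -7 .082;0 0 0 -14 .082;0 0 0 -21 .082;0 0 0 -28 .082;0 0 0 -35 .082' >/dev/null
python3 drive.py '0 0 0 -7 .082;0 0 0 -14 .082;0 0 0 -21 .082;0 0 0 -28 .082;0 0 0 -35 .082' >/dev/null
python3 drive.py '0 0 0 -7 .082;0 0 0 -14 .082;0 0 0 -21 .082;0 0 0 -28 .082;0 0 0 -35 .082' >/dev/null
python3 drive.py '0 0 0 -7 .082;0 0 0 -14 .082;0 0 0 -21 .082;0 0 0 -28 .082;0 0 0 -35 .082' >/dev/null
python3 drive.py '0 0 0 -5 .082;0 0 0 -10 .082;0 0 0 -11 .082'
python3 -c "
from h import *
print(bot.get_obs()['q'].round(2))"
python3 drive.py '0 0 0 -3 .082;0 0 0 -3 .082'
python3 -c "
from h import *
print(bot.get_obs()['q'].round(2))"
```

```text
time: 15.17
ee_pos: [0.571, 0.2614, 0.2028]
tcp_rot: [-177.0, 0.1, 22.6]
wrist_force: [0.5, 0.2, -0.1]
opening: 0.0819
grasp_force: 0.0
[  23.34   15.17   15.75   90.65    3.05 -179.29]
time: 15.33
ee_pos: [0.5662, 0.2722, 0.2027]
tcp_rot: [-177.4, -0.0, 24.5]
wrist_force: [-0.7, 0.5, -0.4]
opening: 0.0815
grasp_force: 0.0
[  24.59   15.1    15.66   90.52    2.62 -179.87]
```

```bash
python3 drive.py '0 .02 0 0 .082;0 .04 0 0 .082;0 .04 0 0 .082'
python3 -c "
from h import *
print(bot.get_obs()['q'].round(2))"
python3 drive.py '0 .03 0 0 .082;0 .06 0 0 .082;0 .06 0 0 .082'
python3 -c "
from h import *
print(bot.get_obs()['q'].round(2))"
```

```text
time: 15.58
ee_pos: [0.5773, 0.2491, 0.2004]
tcp_rot: [-178.2, 0.0, 22.5]
wrist_force: [0.4, 0.0, 0.1]
opening: 0.0819
grasp_force: 0.0
[  22.59   15.21   15.56   90.36    1.82 -179.89]
time: 15.83
ee_pos: [0.5918, 0.2174, 0.1984]
tcp_rot: [-179.3, 0.0, 19.8]
wrist_force: [0.4, -0.3, -0.1]
opening: 0.0823
grasp_force: 0.0
[  19.88   15.48   15.67   90.23    0.69 -179.93]
```

```bash
python3 drive.py '0 .02 0 0 .082;0 .037 0 0 .082;0 .037 0 0 .082'
python3 -c "
from h import *
print(bot.get_obs()['q'].round(2))
go(.501,.367,.2,196.4)"
```

```text
time: 16.08
ee_pos: [0.5989, 0.199, 0.1981]
tcp_rot: [-179.9, 0.0, 18.3]
wrist_force: [-0.5, -0.2, 0.1]
opening: 0.0819
grasp_force: 0.0
[ 1.8360e+01  1.5560e+01  1.5740e+01  9.0220e+01  5.0000e-02 -1.7994e+02]
at [0.5989 0.199  0.1981] 18.3 | d [-0.0402 -0.1902 -0.0019] turn -178.1
```

```bash
python3 drive.py '0 0 0 7 .082;0 0 0 14 .082;0 0 0 21 .082;0 0 0 28 .082;0 0 0 35 .082' >/dev/null
python3 drive.py '0 0 0 7 .082;0 0 0 14 .082;0 0 0 21 .082;0 0 0 28 .082;0 0 0 35 .082' >/dev/null
python3 drive.py '0 0 0 7 .082;0 0 0 14 .082;0 0 0 21 .082;0 0 0 28 .082;0 0 0 35 .082' >/dev/null
python3 drive.py '0 0 0 7 .082;0 0 0 14 .082;0 0 0 21 .082;0 0 0 28 .082;0 0 0 35 .082' >/dev/null
python3 drive.py '0 0 0 7 .082;0 0 0 14 .082;0 0 0 21 .082;0 0 0 28 .082;0 0 0 35 .082;' >/dev/null
python3 drive.py '0 0 0 5 .082;0 0 0 7 .082;0 0 0 7 .082'
python3 -c "
from h import *
print(bot.get_obs()['q'].round(2))
go(.501,.367,.1,196.4)"
```

```text
time: 18.42
ee_pos: [0.5982, 0.2009, 0.1983]
tcp_rot: [179.9, -0.0, -163.6]
wrist_force: [0.1, 0.2, -0.2]
opening: 0.0818
grasp_force: 0.0
[18.52 15.54 15.74 90.22  0.11  2.15]
at [0.5982 0.2009 0.1983] -163.64 | d [0.0465 0.1868 0.0983] turn -0.04
```

```bash
python3 drive.py '.006 .025 0 0 .082;.016 .063 0 0 .082;.026 .103 0 0 .082;.036 .143 0 0 .082;.043 .173 0 0 .082'
python3 drive.py '.003 .012 .01 0 .082;.0035 .0138 .04 0 .082;.0035 .0138 .075 0 .082;.0035 .0138 .095 0 .082;.0035 .0138 .1 0 .082'
python3 -c "
from h import *
go(.501,.367,.03,196.4)"
```

```text
time: 18.83
ee_pos: [0.5063, 0.3567, 0.1987]
tcp_rot: [179.9, -0.0, -163.4]
wrist_force: [-0.0, -0.4, -0.1]
opening: 0.0821
grasp_force: 0.0
time: 19.25
ee_pos: [0.499, 0.3655, 0.0937]
tcp_rot: [-180.0, -0.4, -163.5]
wrist_force: [-0.8, 0.5, -0.9]
opening: 0.0818
grasp_force: 0.0
at [0.499  0.3655 0.0937] -163.47 | d [-0.0023  0.0009  0.0637] turn 0.13
```

```bash
python3 drive.py '0 0 .02 0 .082;0 0 .04 0 .082;0 0 .057 0 .082;0 0 .065 0 .082;0 0 .068 0 .082'
python3 drive.py '0 0 0 0 .082;0 0 0 0 .05;0 0 0 0 .05;0 0 0 0 .05;0 0 0 0 .05' 40
python3 drive.py '0 0 0 0 .05;0 0 0 0 .05;0 0 -.02 0 .05;0 0 -.05 0 .05;0 0 -.09 0 .05'
python3 -c "
from h import *
cv2.imwrite('pics/s2.png',bot.camera('side')[130:390,150:550])
go(.603,-.0304,.2,86.9)"
```

```text
time: 19.67
ee_pos: [0.5005, 0.3665, 0.0298]
tcp_rot: [179.9, -0.1, -163.5]
wrist_force: [0.3, -0.3, 0.2]
opening: 0.0821
grasp_force: 0.0
time: 20.08
ee_pos: [0.5013, 0.3674, 0.0324]
tcp_rot: [179.9, 0.1, -163.5]
wrist_force: [-0.1, -1.5, 7.6]
opening: 0.0674
grasp_force: 48.1
time: 20.5
ee_pos: [0.4991, 0.3659, 0.1185]
tcp_rot: [-180.0, -0.4, -163.5]
wrist_force: [1.0, 0.1, -3.8]
opening: 0.0673
grasp_force: 47.3
at [0.5019 0.3679 0.1297] -163.54 | d [ 0.0159 -0.4106 -0.0703] turn 109.56
```

View pics/s2.png

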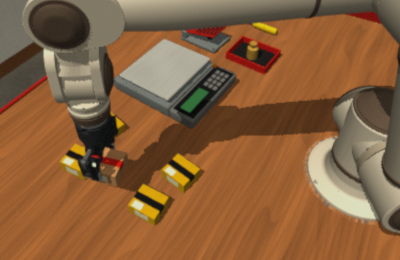

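The carton is held (opening 67 mm) and lifted. I'll rise and turn.

```bash
python3 drive.py '0 0 -.02 7 .05;0 0 -.05 14 .05;0 0 -.075 21 .05;0 0 -.08 28 .05;0 0 -.08 35 .05' >/dev/null
python3 drive.py '0 0 0 7 .05;0 0 0 14 .05;0 0 0 21 .05;0 0 0 28 .05;0 0 0 35 .05' >/dev/null
python3 drive.py '0 0 0 7 .05;0 0 0 14 .05;0 0 0 21 .05;0 0 0 28 .05;0 0 0 35 .05' >/dev/null
python3 drive.py '0 0 0 3 .05;0 0 0 4.5 .05;0 0 0 4.5 .05'
python3 -c "
from h import *
go(.603,-.0304,.13,86.9)"
```

```text
time: 22.05
ee_pos: [0.5006, 0.3668, 0.2004]
tcp_rot: [-179.9, -0.1, 86.9]
wrist_force: [-0.7, 0.9, -4.2]
opening: 0.0676
grasp_force: 47.5
at [0.5006 0.3668 0.2004] 86.9 | d [-0.3911  0.1237  0.0704] turn -0.0
```

```bash
python3 drive.py '-.015 .005 0 0 .05;-.045 .014 0 0 .05;-.08 .025 0 0 .05;-.115 .036 0 0 .05;-.15 .047 0 0 .05' >/dev/null
python3 drive.py '-.036 .0115 0 0 .05;-.072 .023 0 0 .05;-.108 .034 0 0 .05;-.144 .0455 0 0 .05;-.18 .057 0 0 .05' 
python3 drive.py '-.03 .01 0 0 .05;-.05 .016 0 0 .05;-.059 .019 0 0 .05;-.061 .0195 0 0 .05;-.061 .0195 .0 0 .05'
python3 drive.py '0 0 .02 0 .05;0 0 .05 0 .05;0 0 .07 0 .05;0 0 .077 0 .05;0 0 .08 0 .05'
python3 -c "
from h import *
go(.603,-.0304,.102,86.9)"
```

```text
time: 22.88
ee_pos: [0.587, 0.0293, 0.2001]
tcp_rot: [-179.9, -0.1, 87.0]
wrist_force: [1.3, -0.7, -5.1]
opening: 0.0671
grasp_force: 47.5
time: 23.3
ee_pos: [0.6031, -0.0306, 0.1997]
tcp_rot: [-179.9, -0.1, 86.9]
wrist_force: [-0.4, 0.4, -4.3]
opening: 0.0671
grasp_force: 47.5
time: 23.72
ee_pos: [0.6022, -0.0288, 0.1185]
tcp_rot: [-179.8, -0.1, 87.1]
wrist_force: [0.8, 0.6, -3.9]
opening: 0.0674
grasp_force: 47.3
at [ 0.6022 -0.0288  0.1185] 87.06 | d [-0.0015  0.0009  0.0165] turn 0.16
```

```bash
python3 drive.py '0 0 .004 0 .05;0 0 .008 0 .05;0 0 .012 0 .05;0 0 .015 0 .05;0 0 .015 0 .05'
python3 drive.py '0 0 .001 0 .05;0 0 .002 0 .05;0 0 .002 0 .05'
python3 drive.py '0 0 .001 0 .05;0 0 .002 0 .05;0 0 .002 0 .05'
```

```text
time: 24.13
ee_pos: [0.6031, -0.0301, 0.1046]
tcp_rot: [-179.9, -0.1, 87.0]
wrist_force: [0.3, -0.7, -5.1]
opening: 0.0672
grasp_force: 47.3
time: 24.38
ee_pos: [0.6032, -0.0302, 0.1029]
tcp_rot: [-179.9, -0.1, 86.9]
wrist_force: [0.2, -0.8, -4.0]
opening: 0.0673
grasp_force: 47.3
time: 24.63
ee_pos: [0.6033, -0.0301, 0.1024]
tcp_rot: [180.0, -0.1, 87.0]
wrist_force: [-3.8, 0.8, 6.6]
opening: 0.0671
grasp_force: 48.8
```

```bash
python3 drive.py '0 0 -.001 0 .08;0 0 -.001 0 .08;0 0 -.001 0 .08;0 0 -.001 0 .08'
python3 drive.py '0 0 -.01 0 .08;0 0 -.035 0 .08;0 0 -.065 0 .08;0 0 -.09 0 .08;0 0 -.1 0 .08'
python3 drive.py '0 .0 0 -7 .08;0 0 0 -14 .08;0 0 0 -21 .08;0 0 0 -28 .08;0 0 0 -35 .08' >/dev/null
python3 drive.py '0 0 0 -7 .08;0 0 0 -14 .08;0 0 0 -21 .08;0 0 0 -28 .08;0 0 0 -35 .08' >/dev/null
python3 drive.py '0 0 0 -7 .08;0 0 0 -14 .08;0 0 0 -21 .08;0 0 0 -28 .08;0 0 0 -29 .08' 
python3 -c "
from h import *
im=bot.camera('top'); cv2.imwrite('pics/t4.png',im); show(cartons(im))
go(.612,.356,.1,186)"
```

```text
time: 24.97
ee_pos: [0.6033, -0.0301, 0.1019]
tcp_rot: [-180.0, -0.1, 87.0]
wrist_force: [-0.8, -0.0, 0.9]
opening: 0.0803
grasp_force: 0.0
time: 25.38
ee_pos: [0.6042, -0.0303, 0.2066]
tcp_rot: [179.8, -0.1, 87.0]
wrist_force: [0.8, 0.6, 1.2]
opening: 0.08
grasp_force: 0.0
time: 26.63
ee_pos: [0.6032, -0.0302, 0.2017]
tcp_rot: [179.9, -0.1, -173.7]
wrist_force: [0.4, 0.9, 0.5]
opening: 0.08
grasp_force: 0.0
Y [0.3735 0.2413] [73. 68.] -7.8
Y [0.3907 0.3539] [74. 67.] 2.2
Y [0.612  0.3559] [76. 68.] 6.2
Y [0.6299 0.2209] [74. 68.] -13.9
at [ 0.6032 -0.0302  0.2017] -174.01 | d [-0.049   0.3832  0.1017] turn -0.01
```

```bash
python3 drive.py '-.002 .015 0 0 .082;-.006 .045 0 0 .082;-.01 .08 0 0 .082;-.015 .115 0 0 .082;-.019 .15 0 0 .082' >/dev/null
python3 drive.py '-.0045 .036 0 0 .082;-.009 .072 0 0 .082;-.0135 .108 0 0 .082;-.018 .14 0 0 .082;-.022 .17 0 0 .082'
python3 drive.py '-.003 .025 0 0 .082;-.006 .047 0 0 .082;-.007 .058 0 0 .082;-.008 .0625 0 0 .082;-.008 .063 0 0 .082'
python3 drive.py '0 0 .02 0 .082;0 0 .055 0 .082;0 0 .085 0 .082;0 0 .097 0 .082;0 0 .1 0 .082'
python3 -c "
from h import *
print(bot.get_obs()['q'].round(1))
go(.612,.356,.03,186)"
```

```text
time: 27.52
ee_pos: [0.6105, 0.2944, 0.2022]
tcp_rot: [179.9, -0.1, -174.3]
wrist_force: [1.1, -1.2, -0.3]
opening: 0.0819
grasp_force: 0.0
time: 27.93
ee_pos: [0.6123, 0.3561, 0.202]
tcp_rot: [179.9, -0.1, -174.1]
wrist_force: [0.3, -0.4, -0.6]
opening: 0.0817
grasp_force: 0.0
time: 28.35
ee_pos: [0.6113, 0.3539, 0.0996]
tcp_rot: [-180.0, -0.3, -174.2]
wrist_force: [0.1, 0.4, 0.4]
opening: 0.0819
grasp_force: 0.0
[30.  26.8 19.3 82.9  0.1 24.2]
at [0.6113 0.3539 0.0996] -174.16 | d [-0.001   0.002   0.0696] turn -0.16
```

```bash
python3 drive.py '0 0 .02 0 .082;0 0 .04 0 .082;0 0 .06 0 .082;0 0 .069 0 .082;0 0 .0725 0 .082'
python3 drive.py '0 0 0 0 .082;0 0 0 0 .05;0 0 0 0 .05;0 0 0 0 .05;0 0 0 0 .05' 40
python3 drive.py '0 0 0 0 .05;0 0 0 0 .05;0 0 -.02 0 .05;0 0 -.05 0 .05;0 0 -.09 0 .05'
python3 drive.py '0 0 -.03 7 .05;0 0 -.06 14 .05;0 0 -.09 21 .05;0 0 -.1 28 .05;0 0 -.1 35 .05' 
python3 drive.py '0 0 0 7 .05;0 0 0 14 .05;0 0 0 21 .05;0 0 0 28 .05;0 0 0 35 .05' >/dev/null
python3 drive.py '0 0 0 7 .05;0 0 0 14 .05;0 0 0 21 .05;0 0 0 28 .05;0 0 0 29 .05' 
python3 -c "
from h import *
go(.6035,-.0302,.14,86.9)"
```

```text
time: 28.77
ee_pos: [0.6122, 0.3555, 0.0299]
tcp_rot: [179.9, -0.1, -174.1]
wrist_force: [-0.3, -0.6, -0.4]
opening: 0.0818
grasp_force: 0.0
time: 29.18
ee_pos: [0.613, 0.3564, 0.0322]
tcp_rot: [179.9, 0.1, -174.1]
wrist_force: [0.0, -1.4, 6.6]
opening: 0.0632
grasp_force: 46.4
time: 29.6
ee_pos: [0.6108, 0.3552, 0.1181]
tcp_rot: [-180.0, -0.3, -174.0]
wrist_force: [1.1, 0.1, -2.3]
opening: 0.0633
grasp_force: 45.3
time: 30.02
ee_pos: [0.6131, 0.3563, 0.2249]
tcp_rot: [179.6, 0.1, 150.6]
wrist_force: [0.7, -0.3, -2.6]
opening: 0.0631
grasp_force: 45.4
time: 30.85
ee_pos: [0.6122, 0.3558, 0.2202]
tcp_rot: [-179.9, -0.1, 86.6]
wrist_force: [0.1, -0.3, -2.6]
opening: 0.0631
grasp_force: 45.4
at [0.6122 0.3558 0.2202] 86.64 | d [-0.3859  0.0139  0.0802] turn -0.26
```

```bash
python3 drive.py '-.015 .0005 0 0 .05;-.045 .0015 0 0 .05;-.08 .003 0 0 .05;-.115 .004 0 0 .05;-.15 .0055 0 0 .05' >/dev/null
python3 drive.py '-.036 .0013 0 0 .05;-.072 .0026 0 0 .05;-.108 .004 0 0 .05;-.14 .005 0 0 .05;-.17 .006 0 -.26 .05' 
python3 drive.py '-.025 .001 0 0 .05;-.047 .0018 0 0 .05;-.06 .0023 0 0 .05;-.065 .0024 0 0 .05;-.066 .0024 .0 0 .05'
python3 drive.py '0 0 .01 0 .05;0 0 .035 0 .05;0 0 .053 0 .05;0 0 .06 0 .05;0 0 .063 0 .05'
python3 drive.py '0 0 .002 0 .05;0 0 .004 0 .05;0 0 .006 0 .05;0 0 .007 0 .05;0 0 .007 0 .05'
python3 -c "
from h import *
go(.6035,-.0302,.145,86.9)"
```

```text
time: 31.68
ee_pos: [0.6064, 0.0337, 0.22]
tcp_rot: [-180.0, -0.1, 87.4]
wrist_force: [0.5, 0.2, -4.2]
opening: 0.0633
grasp_force: 45.4
time: 32.1
ee_pos: [0.606, -0.0309, 0.2194]
tcp_rot: [-179.9, -0.1, 87.2]
wrist_force: [-0.5, 0.5, -3.4]
opening: 0.0628
grasp_force: 45.4
time: 32.52
ee_pos: [0.6051, -0.0291, 0.1543]
tcp_rot: [-179.8, -0.1, 87.3]
wrist_force: [-0.4, 0.8, -3.4]
opening: 0.0629
grasp_force: 45.2
time: 32.93
ee_pos: [0.6061, -0.0303, 0.1497]
tcp_rot: [-180.0, -0.1, 87.2]
wrist_force: [0.3, -0.2, -2.7]
opening: 0.0631
grasp_force: 45.2
at [ 0.6061 -0.0303  0.1497] 87.22 | d [ 0.     -0.0026  0.0047] turn 0.32
```

```bash
python3 drive.py '0 -.0026 .001 .3 .05;0 -.0026 .002 .3 .05;0 -.0026 .0025 .3 .05;0 -.0026 .0025 .3 .05'
python3 drive.py '0 0 .001 0 .05;0 0 .0015 0 .05;0 0 .0015 0 .05'
```

```text
time: 33.27
ee_pos: [0.6032, -0.0302, 0.1468]
tcp_rot: [-179.9, -0.1, 86.9]
wrist_force: [-0.3, -0.2, -2.5]
opening: 0.063
grasp_force: 45.4
time: 33.52
ee_pos: [0.6033, -0.0302, 0.1452]
tcp_rot: [-179.9, -0.1, 86.9]
wrist_force: [-1.1, 0.3, -1.2]
opening: 0.0634
grasp_force: 45.4
```

```bash
python3 drive.py '0 0 .001 0 .05;0 0 .001 0 .05;0 0 .001 0 .05'
```

```text
time: 33.77
ee_pos: [0.6033, -0.0302, 0.1443]
tcp_rot: [-179.9, -0.1, 86.9]
wrist_force: [0.1, -0.2, -2.8]
opening: 0.0633
grasp_force: 45.4
```

```bash
python3 drive.py '0 0 .001 0 .05;0 0 .002 0 .05;0 0 .003 0 .05;0 0 .003 0 .05'
python3 drive.py '0 0 .001 0 .05;0 0 .001 0 .05;0 0 .001 0 .05'
```

```text
time: 34.1
ee_pos: [0.6032, -0.0302, 0.1411]
tcp_rot: [-179.9, -0.1, 86.9]
wrist_force: [-0.1, 0.2, -2.9]
opening: 0.0632
grasp_force: 45.4
time: 34.35
ee_pos: [0.6033, -0.0302, 0.1404]
tcp_rot: [-179.9, -0.1, 86.9]
wrist_force: [0.7, 0.7, -2.8]
opening: 0.0635
grasp_force: 45.4
```

```bash
python3 drive.py '0 0 .001 0 .05;0 0 .001 0 .05;0 0 .001 0 .05'
python3 drive.py '0 0 .001 0 .05;0 0 .001 0 .05;0 0 .001 0 .05'
```

```text
time: 34.6
ee_pos: [0.6034, -0.0302, 0.1402]
tcp_rot: [-180.0, -0.1, 86.9]
wrist_force: [-3.4, 0.6, 5.4]
opening: 0.0633
grasp_force: 46.4
time: 34.85
ee_pos: [0.6034, -0.0302, 0.1402]
tcp_rot: [180.0, -0.1, 86.9]
wrist_force: [-5.5, 1.6, 11.4]
opening: 0.0633
grasp_force: 47.1
```

Contact came at 0.140, so the base is large_b with its top at 0.108. Release, then fetch the next carton.

```bash
python3 drive.py '0 0 -.001 0 .08;0 0 -.001 0 .08;0 0 -.001 0 .08;0 0 -.001 0 .08'
python3 drive.py '0 0 -.01 0 .08;0 0 -.035 0 .08;0 0 -.065 0 .08;0 0 -.08 0 .08;0 0 -.085 0 .08'
python3 drive.py '0 .0 0 -7 .08;0 0 0 -14 .08;0 0 0 -21 .08;0 0 0 -28 .08;0 0 0 -35 .08' >/dev/null
python3 drive.py '0 0 0 -7 .08;0 0 0 -14 .08;0 0 0 -21 .08;0 0 0 -28 .08;0 0 0 -35 .08' >/dev/null
python3 drive.py '0 0 0 -5 .08;0 0 0 -9.2 .08;0 0 0 -9.2 .08' 
python3 -c "
from h import *
im=bot.camera('top'); cv2.imwrite('pics/t5.png',im); l=cartons(im); show(l)
go(.630,.221,.1,166.1)"
```

```text
time: 35.18
ee_pos: [0.6033, -0.0302, 0.1391]
tcp_rot: [-179.9, -0.1, 86.9]
wrist_force: [0.0, -0.1, 0.3]
opening: 0.0801
grasp_force: 0.0
time: 35.6
ee_pos: [0.6043, -0.0304, 0.2283]
tcp_rot: [179.8, -0.1, 86.9]
wrist_force: [0.4, -0.8, 0.3]
opening: 0.0799
grasp_force: 0.0
time: 36.68
ee_pos: [0.6032, -0.0303, 0.2236]
tcp_rot: [179.9, -0.1, 166.3]
wrist_force: [0.5, -0.4, -0.9]
opening: 0.0797
grasp_force: 0.0
Y [0.3733 0.2413] [74. 68.] -7.7
Y [0.3905 0.3538] [74. 67.] 3.3
Y [0.6298 0.2208] [74. 68.] -13.8
at [ 0.6032 -0.0303  0.2237] 166.04 | d [0.0346 0.2504 0.1237] turn -0.06
```

```bash
python3 drive.py '.002 .015 0 0 .082;.006 .045 0 0 .082;.011 .08 0 0 .082;.016 .115 0 0 .082;.021 .15 0 0 .082' >/dev/null
python3 drive.py '.0045 .034 0 0 .082;.0085 .063 0 0 .082;.0115 .085 0 0 .082;.0133 .097 0 0 .082;.0138 .1004 0 0 .082'
python3 drive.py '0 0 .03 0 .082;0 0 .07 0 .082;0 0 .105 0 .082;0 0 .12 0 .082;0 0 .1237 0 .082'
python3 drive.py '0 0 .02 0 .082;0 0 .04 0 .082;0 0 .06 0 .082;0 0 .068 0 .082;0 0 .07 0 .082'
python3 -c "
from h import *
go(.630,.221,.03,166.1)"
```

```text
time: 37.57
ee_pos: [0.6294, 0.2235, 0.224]
tcp_rot: [179.9, -0.1, 166.2]
wrist_force: [0.5, -0.3, 0.0]
opening: 0.0823
grasp_force: 0.0
time: 37.98
ee_pos: [0.6277, 0.2195, 0.0967]
tcp_rot: [-179.9, -0.4, 166.0]
wrist_force: [-1.0, -1.0, 0.1]
opening: 0.0822
grasp_force: 0.0
time: 38.4
ee_pos: [0.6292, 0.2206, 0.0304]
tcp_rot: [180.0, -0.1, 166.0]
wrist_force: [-0.8, 0.0, -0.5]
opening: 0.0824
grasp_force: 0.0
at [0.6292 0.2206 0.0304] 166.05 | d [-0.0007  0.0006  0.0004] turn -0.05
```

```bash
python3 drive.py '0 0 0 0 .082;0 0 0 0 .05;0 0 0 0 .05;0 0 0 0 .05;0 0 0 0 .05' 40
python3 drive.py '0 0 0 0 .05;0 0 0 0 .05;0 0 -.02 0 .05;0 0 -.05 0 .05;0 0 -.09 0 .05'
python3 drive.py '0 0 -.03 7 .05;0 0 -.06 14 .05;0 0 -.09 21 .05;0 0 -.12 28 .05;0 0 -.13 35 .05' 
python3 drive.py '0 0 0 7 .05;0 0 0 14 .05;0 0 0 21 .05;0 0 0 28 .05;0 0 0 35 .05' >/dev/null
python3 drive.py '0 0 0 5 .05;0 0 0 9.2 .05;0 0 0 9.2 .05;0 0 0 9.2 .05' 
python3 -c "
from h import *
go(.6035,-.0302,.17,86.9)"
```

```text
time: 38.82
ee_pos: [0.6304, 0.2216, 0.0332]
tcp_rot: [179.9, 0.1, 166.1]
wrist_force: [-1.3, -0.6, 6.9]
opening: 0.0628
grasp_force: 45.8
time: 39.23
ee_pos: [0.6281, 0.2208, 0.1195]
tcp_rot: [-179.9, -0.3, 166.1]
wrist_force: [0.8, -0.1, -1.4]
opening: 0.0628
grasp_force: 44.9
time: 39.65
ee_pos: [0.6302, 0.2213, 0.2569]
tcp_rot: [179.6, 0.0, 130.8]
wrist_force: [0.9, 1.0, -1.1]
opening: 0.0633
grasp_force: 45.0
time: 40.4
ee_pos: [0.6297, 0.2211, 0.2513]
tcp_rot: [-179.9, -0.1, 87.1]
wrist_force: [0.4, -0.4, -3.0]
opening: 0.0631
grasp_force: 45.0
at [0.6297 0.2211 0.2513] 87.05 | d [-0.2523 -0.0132  0.0813] turn 0.15
```

```bash
python3 drive.py '-.015 -.0008 0 0 .05;-.045 -.0024 0 0 .05;-.08 -.0042 0 0 .05;-.115 -.006 0 0 .05;-.15 -.0078 0 0 .05' >/dev/null
python3 drive.py '-.034 -.0018 0 0 .05;-.063 -.0033 0 0 .05;-.085 -.0045 0 0 .05;-.099 -.0052 0 0 .05;-.1023 -.0054 0 0 .05'
python3 drive.py '0 0 .01 0 .05;0 0 .035 0 .05;0 0 .058 0 .05;0 0 .067 0 .05;0 0 .07 0 .05'
python3 drive.py '0 0 0 0 .05;0 0 .001 0 .05;0 0 .002 0 .05;0 0 .003 0 .05;0 0 .003 0 .05'
python3 -c "
from h import *
go(.6035,-.0302,.175,86.9)"
```

```text
time: 41.23
ee_pos: [0.6025, -0.0327, 0.251]
tcp_rot: [-180.0, -0.1, 86.9]
wrist_force: [1.4, 1.0, -2.5]
opening: 0.0631
grasp_force: 45.0
time: 41.65
ee_pos: [0.6019, -0.0289, 0.1779]
tcp_rot: [-179.7, -0.1, 87.0]
wrist_force: [-0.3, 0.1, -1.9]
opening: 0.0627
grasp_force: 45.0
time: 42.07
ee_pos: [0.6032, -0.03, 0.1782]
tcp_rot: [-180.0, -0.1, 86.9]
wrist_force: [0.5, -0.0, -2.5]
opening: 0.0632
grasp_force: 45.0
at [ 0.6032 -0.03    0.1782] 86.92 | d [-0.0002  0.0004  0.0032] turn 0.02
```

```bash
python3 drive.py '0 0 .001 0 .05;0 0 .002 0 .05;0 0 .0025 0 .05;0 0 .0025 0 .05'
python3 drive.py '0 0 .001 0 .05;0 0 .001 0 .05;0 0 .001 0 .05'
```

```text
time: 42.4
ee_pos: [0.6031, -0.0301, 0.1772]
tcp_rot: [179.9, -0.1, 86.9]
wrist_force: [-3.4, 1.3, 8.8]
opening: 0.0629
grasp_force: 46.2
time: 42.65
ee_pos: [0.6031, -0.03, 0.1771]
tcp_rot: [179.9, -0.1, 86.9]
wrist_force: [-6.3, 0.6, 13.8]
opening: 0.0628
grasp_force: 46.9
```

```bash
python3 drive.py '0 0 -.001 0 .08;0 0 -.002 0 .08;0 0 -.002 0 .08;0 0 -.002 0 .08'
python3 drive.py '0 0 -.01 0 .08;0 0 -.035 0 .08;0 0 -.065 0 .08;0 0 -.08 0 .08;0 0 -.085 0 .08'
python3 drive.py '0 .0 0 -7 .08;0 0 0 -14 .08;0 0 0 -21 .08;0 0 0 -28 .08;0 0 0 -35 .08' >/dev/null
python3 drive.py '0 0 0 -7 .08;0 0 0 -14 .08;0 0 0 -21 .08;0 0 0 -28 .08;0 0 0 -35 .08' >/dev/null
python3 drive.py '0 0 0 -7 .08;0 0 0 -14 .08;0 0 0 -21 .08;0 0 0 -25.5 .08;0 0 0 -25.5 .08' 
python3 -c "
from h import *
im=bot.camera('top'); cv2.imwrite('pics/t6.png',im); l=cartons(im); show(l)
go(.3906,.3538,.1,182.5)"
```

```text
time: 42.98
ee_pos: [0.6029, -0.0301, 0.176]
tcp_rot: [-179.9, -0.1, 86.9]
wrist_force: [0.1, -0.1, 0.6]
opening: 0.0795
grasp_force: 0.0
time: 43.4
ee_pos: [0.6036, -0.0302, 0.2649]
tcp_rot: [179.8, -0.1, 86.9]
wrist_force: [0.6, -0.3, -0.4]
opening: 0.0798
grasp_force: 0.0
time: 44.65
ee_pos: [0.6028, -0.0302, 0.2604]
tcp_rot: [179.9, -0.1, -177.4]
wrist_force: [-0.9, -0.5, -0.4]
opening: 0.0801
grasp_force: 0.0
Y [0.3735 0.2414] [74. 68.] -7.8
Y [0.3907 0.3539] [74. 67.] 2.2
at [ 0.6028 -0.0302  0.2605] -177.67 | d [0.1965 0.3923 0.1605] turn -0.17
```

```bash
python3 drive.py '.007 .014 0 0 .082;.021 .042 0 0 .082;.037 .074 0 0 .082;.053 .106 0 0 .082;.07 .14 0 0 .082' >/dev/null
python3 drive.py '.016 .032 0 0 .082;.032 .064 0 0 .082;.048 .096 0 0 .082;.064 .128 0 0 .082;.08 .16 0 0 .082'
python3 drive.py '.016 .032 0 0 .082;.03 .06 0 0 .082;.04 .08 0 0 .082;.045 .09 0 0 .082;.0465 .0923 0 0 .082'
python3 drive.py '0 0 .03 0 .082;0 0 .07 0 .082;0 0 .11 0 .082;0 0 .14 0 .082;0 0 .155 0 .082'
python3 drive.py '0 0 .01 0 .082;0 0 .03 0 .082;0 0 .05 0 .082;0 0 .07 0 .082;0 0 .075 0 .082'
python3 -c "
from h import *
go(.3906,.3538,.03,182.5)"
```

```text
time: 45.53
ee_pos: [0.4387, 0.2648, 0.2618]
tcp_rot: [179.9, -0.1, -177.7]
wrist_force: [0.9, 0.1, -0.8]
opening: 0.0821
grasp_force: 0.0
time: 45.95
ee_pos: [0.3887, 0.355, 0.2617]
tcp_rot: [179.9, -0.1, -177.5]
wrist_force: [0.1, -0.3, 0.2]
opening: 0.0824
grasp_force: 0.0
time: 46.37
ee_pos: [0.3889, 0.3514, 0.1025]
tcp_rot: [-179.9, -0.3, -177.7]
wrist_force: [-0.9, 0.0, -0.3]
opening: 0.082
grasp_force: 0.0
time: 46.78
ee_pos: [0.3894, 0.3525, 0.0298]
tcp_rot: [-180.0, -0.2, -177.7]
wrist_force: [0.1, -1.3, -0.3]
opening: 0.0818
grasp_force: 0.0
at [0.3894 0.3525 0.0298] -177.68 | d [-0.0012  0.0012 -0.0002] turn -0.18
```

```bash
python3 drive.py '-.001 .001 0 0 .082;-.001 .001 0 0 .082;-.001 .001 0 0 .05;-.001 .001 0 0 .05;-.001 .001 0 0 .05' 40
python3 drive.py '0 0 0 0 .05;0 0 0 0 .05;0 0 -.02 0 .05;0 0 -.05 0 .05;0 0 -.09 0 .05'
python3 drive.py '0 0 -.04 7 .05;0 0 -.08 14 .05;0 0 -.12 21 .05;0 0 -.15 28 .05;0 0 -.16 35 .05' 
python3 drive.py '0 0 0 7 .05;0 0 0 14 .05;0 0 0 21 .05;0 0 0 28 .05;0 0 0 35 .05' >/dev/null
python3 drive.py '0 0 0 7 .05;0 0 0 14 .05;0 0 0 21 .05;0 0 0 25.5 .05;0 0 0 25.5 .05' 
python3 -c "
from h import *
go(.6035,-.0302,.215,86.9)"
```

```text
time: 47.2
ee_pos: [0.3917, 0.3554, 0.0338]
tcp_rot: [179.8, 0.1, -177.6]
wrist_force: [-1.3, -1.6, 6.7]
opening: 0.0631
grasp_force: 44.7
time: 47.62
ee_pos: [0.3898, 0.3538, 0.1211]
tcp_rot: [-179.9, -0.2, -177.6]
wrist_force: [0.7, 0.7, -2.0]
opening: 0.0631
grasp_force: 45.2
time: 48.03
ee_pos: [0.3916, 0.355, 0.288]
tcp_rot: [179.6, 0.0, 147.1]
wrist_force: [0.1, 1.5, -1.0]
opening: 0.0631
grasp_force: 45.3
time: 48.87
ee_pos: [0.391, 0.3545, 0.2825]
tcp_rot: [-179.9, -0.1, 86.7]
wrist_force: [-0.3, -0.3, -2.5]
opening: 0.0633
grasp_force: 45.3
at [0.391  0.3545 0.2825] 86.71 | d [-0.3719  0.2342  0.0675] turn -0.19
```

Distance is 0.44 m. I'll move over the column.

```bash
python3 drive.py '-.013 .008 0 0 .05;-.04 .025 0 0 .05;-.07 .044 0 0 .05;-.1 .063 0 0 .05;-.13 .082 0 0 .05' >/dev/null
python3 drive.py '-.031 .0195 0 0 .05;-.062 .039 0 0 .05;-.093 .0585 0 0 .05;-.124 .078 0 0 .05;-.155 .0975 0 0 .05'
python3 drive.py '-.029 .018 0 0 .05;-.056 .035 0 0 .05;-.075 .047 0 0 .05;-.085 .0535 0 0 .05;-.0869 .0547 0 0 .05'
python3 drive.py '0 0 .01 0 .05;0 0 .03 0 .05;0 0 .05 0 .05;0 0 .062 0 .05;0 0 .0675 0 .05'
python3 -c "
from h import *
go(.6032,-.0302,.211,86.9)"
```

```text
time: 49.7
ee_pos: [0.5555, 0.0585, 0.2818]
tcp_rot: [-180.0, -0.1, 87.1]
wrist_force: [0.9, 1.1, -1.4]
opening: 0.0627
grasp_force: 45.3
time: 50.12
ee_pos: [0.6056, -0.0312, 0.2807]
tcp_rot: [-179.9, -0.1, 86.9]
wrist_force: [0.0, -0.2, -1.7]
opening: 0.063
grasp_force: 45.3
time: 50.53
ee_pos: [0.6039, -0.0281, 0.2119]
tcp_rot: [-179.8, -0.1, 87.1]
wrist_force: [-0.0, 0.1, -2.0]
opening: 0.0631
grasp_force: 45.3
at [ 0.6039 -0.0281  0.2119] 87.06 | d [-0.0021 -0.0005  0.0009] turn 0.16
```

```bash
python3 drive.py '0 0 .0 0 .05;0 0 0 0 .05;0 0 .001 0 .05;0 0 .002 0 .05;0 0 .002 0 .05'
python3 -c "
from h import *
go(.6032,-.0302,.211,86.9)"
```

```text
time: 50.95
ee_pos: [0.6051, -0.0293, 0.2123]
tcp_rot: [-180.0, -0.1, 86.9]
wrist_force: [-0.1, 0.0, -2.3]
opening: 0.0631
grasp_force: 45.3
at [ 0.6051 -0.0293  0.2123] 86.93 | d [-0.001  -0.0018  0.0013] turn 0.03
```

```bash
python3 drive.py '-.001 -.0018 .001 0 .05;-.001 -.0018 .002 0 .05;-.001 -.0018 .003 0 .05;-.001 -.0018 .003 0 .05'
python3 drive.py '0 0 .001 0 .05;0 0 .001 0 .05;0 0 .001 0 .05'
```

```text
time: 51.28
ee_pos: [0.6029, -0.0303, 0.2084]
tcp_rot: [-179.9, -0.1, 86.9]
wrist_force: [-0.8, 0.2, -1.9]
opening: 0.0629
grasp_force: 45.3
time: 51.53
ee_pos: [0.603, -0.0303, 0.2076]
tcp_rot: [-179.9, -0.1, 86.9]
wrist_force: [0.5, 0.3, -1.9]
opening: 0.0631
grasp_force: 45.3
```

```bash
python3 drive.py '0 0 .001 0 .05;0 0 .0015 0 .05;0 0 .0015 0 .05'
python3 drive.py '0 0 .001 0 .05;0 0 .001 0 .05;0 0 .001 0 .05'
```

```text
time: 51.78
ee_pos: [0.603, -0.0302, 0.2061]
tcp_rot: [-179.9, -0.1, 86.9]
wrist_force: [-0.6, 0.2, -1.4]
opening: 0.0631
grasp_force: 45.3
time: 52.03
ee_pos: [0.6032, -0.0302, 0.2059]
tcp_rot: [180.0, -0.1, 86.9]
wrist_force: [-1.4, 0.3, 4.6]
opening: 0.0632
grasp_force: 46.1
```

```bash
python3 drive.py '0 0 0 0 .08;0 0 -.001 0 .08;0 0 -.001 0 .08;0 0 -.001 0 .08'
python3 drive.py '0 0 -.01 0 .08;0 0 -.035 0 .08;0 0 -.065 0 .08;0 0 -.08 0 .08;0 0 -.085 0 .08'
python3 drive.py '0 .0 0 -7 .08;0 0 0 -14 .08;0 0 0 -21 .08;0 0 0 -28 .08;0 0 0 -35 .08' >/dev/null
python3 drive.py '0 0 0 -7 .08;0 0 0 -14 .08;0 0 0 -21 .08;0 0 0 -28 .08;0 0 0 -35 .08' >/dev/null
python3 drive.py '0 0 0 -7 .08;0 0 0 -13 .08;0 0 0 -15.3 .08;0 0 0 -15.3 .08' 
python3 -c "
from h import *
im=bot.camera('top'); cv2.imwrite('pics/t7.png',im); l=cartons(im); show(l)
go(.3735,.2414,.1,172.2)"
```

```text
time: 52.37
ee_pos: [0.603, -0.0303, 0.206]
tcp_rot: [-179.9, -0.1, 86.9]
wrist_force: [0.8, 0.2, -0.2]
opening: 0.0804
grasp_force: 0.0
time: 52.78
ee_pos: [0.6036, -0.0304, 0.295]
tcp_rot: [179.8, -0.1, 86.9]
wrist_force: [0.7, 0.1, -1.1]
opening: 0.0799
grasp_force: 0.0
time: 53.95
ee_pos: [0.603, -0.0304, 0.2905]
tcp_rot: [179.9, -0.1, 172.3]
wrist_force: [-0.8, 0.1, -1.0]
opening: 0.0797
grasp_force: 0.0
Y [0.3734 0.2414] [73. 68.] -7.8
at [ 0.603  -0.0304  0.2906] 172.15 | d [0.2645 0.2379 0.1906] turn -0.05
```

```bash
python3 drive.py '.01 .009 0 0 .082;.03 .027 0 0 .082;.055 .0495 0 0 .082;.08 .072 0 0 .082;.105 .0945 0 0 .082' >/dev/null
python3 drive.py '.026 .0234 0 0 .082;.052 .0468 0 0 .082;.078 .07 0 0 .082;.1 .09 0 0 .082;.12 .108 0 0 .082'
python3 drive.py '.016 .0144 0 0 .082;.028 .0252 0 0 .082;.036 .0324 0 0 .082;.039 .0351 0 0 .082;.0395 .0354 0 0 .082'
python3 drive.py '0 0 .03 0 .082;0 0 .07 0 .082;0 0 .11 0 .082;0 0 .145 0 .082;0 0 .175 0 .082'
python3 drive.py '0 0 .02 0 .082;0 0 .045 0 .082;0 0 .07 0 .082;0 0 .084 0 .082;0 0 .086 0 .082'
python3 drive.py '0 0 0 0 .082;0 0 0 0 .082'
python3 -c "
from h import *
go(.3735,.2414,.03,172.2)"
```

```text
time: 54.83
ee_pos: [0.4061, 0.2018, 0.2917]
tcp_rot: [179.9, -0.1, 172.1]
wrist_force: [1.1, -0.3, -0.3]
opening: 0.0824
grasp_force: 0.0
time: 55.25
ee_pos: [0.3731, 0.2415, 0.2918]
tcp_rot: [179.9, -0.1, 172.2]
wrist_force: [0.5, -0.4, -0.1]
opening: 0.082
grasp_force: 0.0
time: 55.67
ee_pos: [0.373, 0.2402, 0.1141]
tcp_rot: [180.0, -0.1, 172.1]
wrist_force: [0.8, -1.1, 0.1]
opening: 0.0816
grasp_force: 0.0
time: 56.08
ee_pos: [0.372, 0.2398, 0.0278]
tcp_rot: [-179.9, -0.3, 172.1]
wrist_force: [-0.6, -0.6, 0.5]
opening: 0.0818
grasp_force: 0.0
time: 56.25
ee_pos: [0.3737, 0.2414, 0.0317]
tcp_rot: [179.9, -0.0, 172.2]
wrist_force: [1.5, 0.4, 0.9]
opening: 0.0821
grasp_force: 0.0
at [0.3737 0.2414 0.0317] 172.16 | d [ 0.0002 -0.0001  0.0017] turn -0.04
```

```bash
python3 drive.py '0 0 .001 0 .082;0 0 .001 0 .05;0 0 .001 0 .05;0 0 .001 0 .05;0 0 .001 0 .05' 40
python3 drive.py '0 0 0 0 .05;0 0 0 0 .05;0 0 -.02 0 .05;0 0 -.05 0 .05;0 0 -.09 0 .05'
python3 drive.py '0 0 -.04 7 .05;0 0 -.08 14 .05;0 0 -.12 21 .05;0 0 -.16 28 .05;0 0 -.19 35 .05' 
python3 drive.py '0 0 0 7 .05;0 0 0 14 .05;0 0 0 21 .05;0 0 0 28 .05;0 0 0 35 .05' >/dev/null
python3 drive.py '0 0 0 7 .05;0 0 0 13 .05;0 0 0 15.3 .05;0 0 0 15.3 .05' 
python3 -c "
from h import *
go(.603,-.0302,.242,86.9)"
```

```text
time: 56.67
ee_pos: [0.3735, 0.2418, 0.0309]
tcp_rot: [179.9, 0.0, 172.2]
wrist_force: [0.3, -1.3, 6.1]
opening: 0.0628
grasp_force: 44.5
time: 57.08
ee_pos: [0.3716, 0.2406, 0.1187]
tcp_rot: [-179.9, -0.3, 172.2]
wrist_force: [1.3, 1.3, -1.8]
opening: 0.0633
grasp_force: 45.9
time: 57.5
ee_pos: [0.3731, 0.2411, 0.3133]
tcp_rot: [179.8, -0.1, 136.9]
wrist_force: [0.7, 0.4, -2.0]
opening: 0.0628
grasp_force: 46.0
time: 58.25
ee_pos: [0.3732, 0.2412, 0.3098]
tcp_rot: [-179.9, -0.1, 86.8]
wrist_force: [-0.7, 0.2, -2.5]
opening: 0.0633
grasp_force: 46.0
at [0.3732 0.2412 0.3098] 86.82 | d [-0.2582  0.2445  0.0678] turn -0.08
```

```bash
python3 drive.py '-.01 .0095 0 0 .05;-.03 .0285 0 0 .05;-.055 .052 0 0 .05;-.08 .0757 0 0 .05;-.105 .0994 0 0 .05' >/dev/null
python3 drive.py '-.025 .0237 0 0 .05;-.05 .0474 0 0 .05;-.075 .071 0 0 .05;-.095 .09 0 0 .05;-.115 .109 0 0 .05'
python3 drive.py '-.016 .015 0 0 .05;-.028 .0265 0 0 .05;-.035 .033 0 0 .05;-.038 .036 0 0 .05;-.0382 .0361 0 0 .05'
python3 drive.py '0 0 .01 0 .05;0 0 .03 0 .05;0 0 .05 0 .05;0 0 .06 0 .05;0 0 .065 0 .05'
python3 drive.py '0 0 .0 0 .05;0 0 0 0 .05;0 0 .001 0 .05;0 0 .002 0 .05;0 0 .002 0 .05'
python3 -c "
from h import *
go(.603,-.0302,.238,86.9)"
```

```text
time: 59.08
ee_pos: [0.5704, 0.0087, 0.3089]
tcp_rot: [-179.9, -0.1, 87.0]
wrist_force: [0.0, -0.0, -2.3]
opening: 0.0631
grasp_force: 46.0
time: 59.5
ee_pos: [0.6037, -0.0301, 0.3087]
tcp_rot: [-179.9, -0.1, 86.9]
wrist_force: [-1.0, -0.6, -1.6]
opening: 0.0632
grasp_force: 46.0
time: 59.92
ee_pos: [0.6025, -0.0289, 0.2429]
tcp_rot: [-179.8, -0.1, 87.0]
wrist_force: [-0.6, 0.0, -2.0]
opening: 0.0632
grasp_force: 45.9
time: 60.33
ee_pos: [0.6037, -0.0297, 0.2427]
tcp_rot: [-180.0, -0.1, 86.9]
wrist_force: [-0.2, 1.0, -3.1]
opening: 0.0634
grasp_force: 45.9
at [ 0.6037 -0.0297  0.2427] 86.92 | d [-0.0005 -0.0006  0.0047] turn 0.02
```

```bash
python3 drive.py '0 0 .002 0 .05;0 0 .004 0 .05;0 0 .006 0 .05;0 0 .0065 0 .05;0 0 .0065 0 .05'
python3 drive.py '0 0 .001 0 .05;0 0 .0015 0 .05;0 0 .0015 0 .05'
```

```text
time: 60.75
ee_pos: [0.6033, -0.0297, 0.2353]
tcp_rot: [-179.9, -0.1, 86.9]
wrist_force: [0.4, -0.4, -2.2]
opening: 0.0633
grasp_force: 45.9
time: 61.0
ee_pos: [0.6034, -0.0297, 0.2341]
tcp_rot: [-179.9, -0.1, 86.9]
wrist_force: [-0.6, -0.5, -2.1]
opening: 0.063
grasp_force: 45.9
```

```bash
python3 drive.py '0 0 .001 0 .05;0 0 .001 0 .05;0 0 .001 0 .05'
python3 drive.py '0 0 .001 0 .05;0 0 .001 0 .05;0 0 .001 0 .05'
```

```text
time: 61.25
ee_pos: [0.6034, -0.0297, 0.2332]
tcp_rot: [-179.9, -0.1, 86.9]
wrist_force: [-1.1, 0.5, -1.8]
opening: 0.0632
grasp_force: 46.0
time: 61.5
ee_pos: [0.6036, -0.0297, 0.233]
tcp_rot: [180.0, -0.1, 86.9]
wrist_force: [-1.6, -1.0, 5.3]
opening: 0.0632
grasp_force: 46.8
```

```bash
python3 drive.py '0 0 0 0 .08;0 0 -.001 0 .08;0 0 -.001 0 .08;0 0 -.001 0 .08'
python3 drive.py '0 0 -.01 0 .08;0 0 -.035 0 .08;0 0 -.065 0 .08;0 0 -.085 0 .08;0 0 -.09 0 .08'
python3 drive.py '0 0 0 0 .04;.02 0 0 0 0;.05 0 0 0 0;.09 0 0 0 0;.13 0 0 0 0'
python3 -c "
from h import *
go(.5687,-.2996,.167)"
```

```text
time: 61.83
ee_pos: [0.6035, -0.0297, 0.233]
tcp_rot: [-179.9, -0.1, 86.9]
wrist_force: [-0.8, 0.0, 0.2]
opening: 0.0801
grasp_force: 0.0
time: 62.25
ee_pos: [0.6039, -0.0299, 0.3277]
tcp_rot: [179.8, -0.1, 86.9]
wrist_force: [0.2, -0.8, 0.4]
opening: 0.0799
grasp_force: 0.0
time: 62.67
ee_pos: [0.6103, 0.1007, 0.3219]
tcp_rot: [-179.8, -0.1, 86.8]
wrist_force: [1.1, -0.5, 0.2]
opening: 0.0193
grasp_force: 0.0
at [0.6103 0.1007 0.3219] 86.8 | d [-0.402  -0.0192  0.1549] turn 0
```

```bash
python3 drive.py '-.02 -.001 0 0 0;-.055 -.0026 0 0 0;-.09 -.0043 0 0 0;-.125 -.006 0 0 0;-.16 -.0076 0 0 0'
python3 drive.py '-.036 -.0017 0 0 0;-.072 -.0034 0 0 0;-.108 -.005 0 0 0;-.14 -.0067 0 0 0;-.17 -.0081 0 0 0'
python3 drive.py '-.025 -.0012 0 0 0;-.047 -.0023 0 0 0;-.062 -.003 0 0 0;-.07 -.0033 0 0 0;-.072 -.0034 0 0 0'
python3 -c "
from h import *
go(.5687,-.2996,.105)
t=bot.camera('top');s=bot.camera('side')
A=cv2.resize(t[140:260,255:415],None,fx=3,fy=3); B=cv2.resize(s[100:260,220:380],(360,360))
cv2.imwrite('pics/m1.png',np.hstack([A,B]))"
```

```text
time: 63.08
ee_pos: [0.5938, -0.0604, 0.3216]
tcp_rot: [-179.8, -0.1, 87.0]
wrist_force: [1.6, -0.7, -0.4]
opening: -0.0
grasp_force: 0.0
time: 63.5
ee_pos: [0.5764, -0.2307, 0.3213]
tcp_rot: [-179.8, -0.1, 86.9]
wrist_force: [-0.0, -0.6, -0.2]
opening: 0.0
grasp_force: 0.0
time: 63.92
ee_pos: [0.5696, -0.3014, 0.3217]
tcp_rot: [-179.9, -0.1, 86.8]
wrist_force: [-0.5, -0.0, -0.5]
opening: 0.0002
grasp_force: 0.0
at [ 0.5696 -0.3014  0.3217] 86.85 | d [ 0.0017 -0.001   0.2167] turn 0
```

View pics/m1.png

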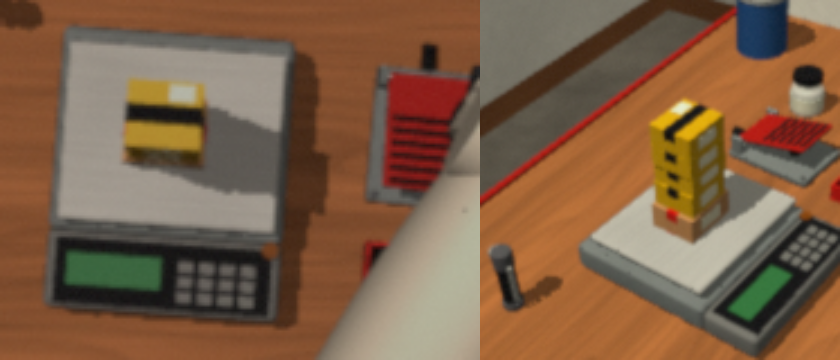

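A straight, square column of one brown and four yellow cartons stands in mid-plate (side crop (690,170)), clear of the arm. I'll press the pedal.

```bash
python3 drive.py '.001 0 .03 0 0;.001 0 .065 0 0;.001 0 .1 0 0;.001 0 .135 0 0;.001 0 .165 0 0' >/dev/null
python3 drive.py '0 0 .02 0 0;0 0 .04 0 0;0 0 .055 0 0;0 0 .062 0 0;0 0 .065 0 0'
python3 drive.py '0 0 .006 0 0;0 0 .012 0 0;0 0 .018 0 0;0 0 .022 0 0;0 0 .025 0 0'
python3 drive.py '0 0 .002 0 0;0 0 .004 0 0;0 0 .004 0 0;0 0 .004 0 0'
```

```text
time: 64.85
ee_pos: [0.5695, -0.2977, 0.0917]
tcp_rot: [-179.8, -0.1, 87.0]
wrist_force: [0.6, 0.9, 0.5]
opening: -0.0001
grasp_force: 0.0
time: 65.27
ee_pos: [0.5695, -0.2991, 0.0691]
tcp_rot: [-180.0, -0.0, 86.9]
wrist_force: [-3.6, 0.9, 10.2]
opening: 0.0001
grasp_force: 4.7
time: 65.6
ee_pos: [0.5696, -0.2992, 0.0657]
tcp_rot: [-180.0, -0.0, 86.9]
wrist_force: [-6.1, 2.6, 10.9]
opening: -0.0002
grasp_force: 5.3
```

```bash
python3 drive.py '0 0 .001 0 0;0 0 .002 0 0;0 0 .003 0 0;0 0 .003 0 0;0 0 .003 0 0'
python3 drive.py '0 0 -.01 0 0;0 0 -.03 0 0;0 0 -.06 0 0;0 0 -.09 0 0;0 0 -.12 0 0'
python3 drive.py '0 0 -.02 0 0;0 0 -.03 0 0;0 0 -.03 0 0;0 0 -.03 0 0'
python3 -c "
from h import *
t=bot.camera('top');s=bot.camera('side')
A=cv2.resize(t[140:260,255:415],None,fx=3,fy=3); B=cv2.resize(s[60:260,220:440],(396,360))
cv2.imwrite('pics/m2.png',np.hstack([A[:,:400],B]))"
```

```text
time: 66.02
ee_pos: [0.5696, -0.2992, 0.0648]
tcp_rot: [179.9, -0.0, 86.9]
wrist_force: [-11.5, 4.9, 23.7]
opening: -0.0
grasp_force: 11.5
time: 66.43
ee_pos: [0.5698, -0.2991, 0.1827]
tcp_rot: [-180.0, -0.1, 86.9]
wrist_force: [0.9, -0.9, 0.4]
opening: 0.0
grasp_force: 0.0
time: 66.77
ee_pos: [0.5699, -0.2993, 0.2103]
tcp_rot: [-179.9, -0.1, 86.9]
wrist_force: [-0.1, -0.1, -0.6]
opening: -0.0002
grasp_force: 0.0
```

View pics/m2.png

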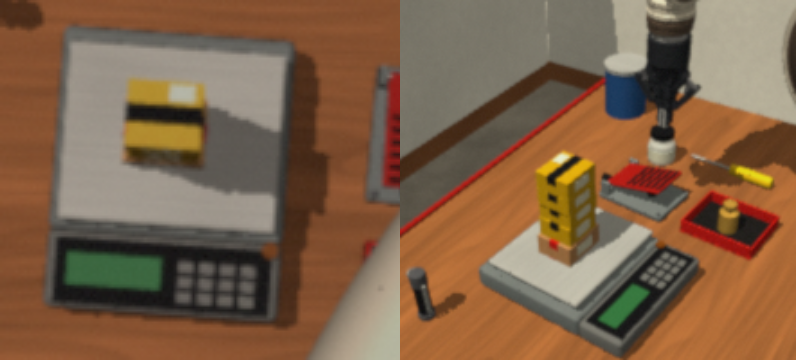

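The column stands, the pedal is up, the weight is in the tray at (730,215), and the gripper is clear of everything. I'll hand in.

```bash
python3 -c "
from workcell import bot
print(bot.job_done())"
```

```text
the job is handed in; nothing more can be done
None
```

The job is handed in, with no verdict shown: the check weight is in its tray, the pedal was pushed to its stop both before stacking (to zero) and after (to log), and all five cartons (one large, four small) stand in one straight column on the plate with the pedal up.

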